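# Park the sprung tension arm of a bench wire feeder

## Task

The wire feeder has to be made ready for threading. First clear the spray can that stands in front of it, in the way of the sprung tension arm: set it down upright in the free end of the grey tray. Then take the locking pin from the tool block, put it into the eye of the tension arm, swing the arm over against its spring until the eye is over the park hole and push the pin fully home, so that the arm stays pinned when you let go; knock nothing over and leave everything else on the bench in its place.

Things in the scene. Friction and masses are not known exactly. Their poses are not given: they have to be found in the camera images.
- feeder: Bench wire feeder, fixed: grey housing 280 mm deep, 330 wide, 51 high in front, 175 at the back; its top is a flat dark steel deck sloping up at 25 degrees away from its front. Origin: on the bench under the middle of the housing (front face 130 mm to its -x); x to its back, y to its left seen from the front, z up.
- park_hole (a point): Mouth centre of the park hole, at the top of the park bush: a steel block 40 x 40 x 30 mm high standing square on the deck near its front edge, right of the middle seen from the front. Round hole, 15 mm wide, 30 mm deep, square to the deck. Axes: z the deck's normal, outwards (25 degrees from vertical, leaning to the feeder's front); x up the slope; y to the feeder's left.
- tension_arm (a joint): Angle of the sprung arm about its pivot (axis: the deck's normal, positive anticlockwise from above). The spring holds it at 0 on a stop, pointing 55 degrees left of straight downhill; it swings downhill and on to the right. At 1.53 its eye is over the park hole; travel ends at 1.9. It pushes back towards 0 with 3 N at the eye at rest, 6 N when parked; only the pin holds it.
- eye (a point): Top centre of the arm's eye: round aluminium boss 36 mm wide, 24 mm high, 15 mm hole straight through, 110 mm from the pivot; its underside passes 4 mm above the park bush. Axes: z the deck's normal, outwards; x along the arm away from the pivot (so the pivot axis is 110 mm away along -x, and the eye moves on that circle, parallel to the deck).
- tip_pulley (a point): Top centre of the white grooved pulley at the tip of the arm: 48 mm wide, 15 mm high, 165 mm from the pivot. In mid-swing it reaches about 55 mm out past the feeder's front, 75 to 105 mm above the bench. Axes as for the eye.
- pin: Locking pin, plain steel, loose, about 0.16 kg: round shaft 12 mm thick, 52 long (nose tapers over the last 10 to 5 mm), shoulder 26 wide, 6 thick, flat grip plate 44 wide, 14 thick, 40 high. Origin: underside of the shoulder; z to the grip; plate from z = 6 to 46 mm, wide along x. Starts upright in one slot of the tool block (varies), shoulder on its top; the only tool with a flat grip.
- pin_tip (a point): The tip of the pin's nose, 52 mm below its shoulder along the axis; axes as the pin's.
- block: Black tool block, fixed, 200 mm long (its x), 56 mm wide, 65 mm high, left or right of the feeder. Origin: centre of its underside. Three square 15 mm slots go straight down through it, at x = -68, 0 and 68 mm.
- can: The spray can in the way: aluminium, white cap, round, 52 mm wide up to 122 mm, 47 mm wide above, 165 mm high, about 0.25 kg, standing on the bench close in front of the feeder. Origin: centre of its underside, z up.
- tray: Grey open tray, fixed, 200 x 130 mm (x by y) and 45 mm high, walls and floor 5 mm, left or right of the feeder (on the side where the tool block is not). Origin: centre of its underside. A second can stands near its far end (about x = +51 mm); the end towards the robot (x about -50 mm) is free.
- tray_can: A second spray can, just like the first, standing in the tray. Origin: centre of its underside. Leave it standing.
- screwdriver: Screwdriver standing in the tool block: round black handle 28 mm wide, 62 mm high above the block. Origin: foot of the handle. Leave it.
- axle: Spare roller axle standing in the tool block: plain round steel grip 20 mm wide over a 26 mm collar, 53 mm high above the block. Origin: underside of the collar. Leave it.
- pliers: Pliers lying on the bench, black grips, 170 mm long, 18 mm high; origin near the joint, on the bench. Leave them.
- driver: Cordless inline screwdriver lying on the bench, 200 mm long, 42 mm thick. Leave it.
- tape: Tape measure, black, 70 x 42 x 65 mm high. Leave it.
- jar: Clear jar with a white lid, 72 mm wide, 78 mm high. Leave it.

How it is judged:
By the outcome, as a careful person would: the job done as asked, in the order asked, and still so for the second after the job is handed in, with the robot touching nothing.
It also fails if it takes over 67 s, if anything falls off the work surface, if the arm or the gripper's body presses on something with over 40 N, if the wrist force passes 120 N, or if a joint passes its speed limit or range.

## Robot

A 7-joint arm with a two-finger parallel gripper is mounted at the origin on the work surface. World frame = base frame: x ahead of the robot, y to its left, z up, the work surface at z = 0. Lengths are in m, angles in rad, forces in N, time in s.
With the tool pointing down it reaches from about 0.35 to 0.9 m from the base axis. Payload 19.9 kg.
Tool frame: the origin (TCP) lies between the finger pads; the fingertips stand 19 mm ahead of it and the grasp point (between the pads) is the TCP; z points along the fingers, y is the direction in which the jaws open and shut (so a half turn about z gives the same grasp; the last joint's range is limited). The gripper opens to 94 mm and grips with 3 to 60 N. Pads are 16 mm wide; open, the fingers measure 119 mm over their backs; the gripper's body (75 mm by 177 mm) begins 78 mm behind the grasp point.
Start: joints at [1.153, 0.417, -0.01, 1.614, 0.005, 1.111, -0.053], TCP at [0.23, -0.581, 0.204] pointing down, gripper open.
Joint ranges: [-2.81, 2.81], [-0.39, 2.02], [-1.27, 1.25], [0.06, 2.57], [-1.19, 4.33], [0.19, 2], [-2.82, 2.82]. Speed limits (rad/s): [1.89, 1.89, 2.39, 2.39, 3.01, 3.01, 3.01].

## Interface

Orientations are given as a unit quaternion [x, y, z, w].
In Python, from station import bot gives the robot as it stands.
- The arm moves only by the tool carry_out, never from a script. Its argument "series" is a list of rows, each a list of 5 numbers: the closure in counts, from 0 (fully open) to 255 (shut), then the shift along the tool's x, y, z in cm, then the turn about the tool's z in degrees. In form: [[claw, x, y, z, yaw], ...]. A call has 1 to 5 rows; each row shifts and turns the commanded pose from where the row before left it, along the tool's axes as they then stand; what a row does not reach is not made up. A row lasts 1/12 s, in which the tool goes at most 41.7 mm and 7.16 degrees, less where a joint would pass 70% of its speed; a pose out of reach is approached as far as the arm can. A call is refused whole if a number of a shift passes 4.17 or a number of a turn 7.16, either way. A call with a gripper value outside its range is refused whole. The fingers move at their own pace and stop on an object; the grip force is fixed at half the most. Time passes only in rows, so rows that do not move let the fingers close. It gives the time, the measured TCP pose, the force and the opening at its end, in the units of the state.
- bot.state(): the state, without advancing time (a new reading comes with each control period).
- bot.camera(name): name is "scene" or "top"; returns a dict with "color" (384x512x3 uint8, red, green, blue), "fx", "fy", "cx", "cy" (pixels), "cam_to_world" (4x4, takes a point from camera to world coordinates). Camera axes: x right, y down, z forward; pixel columns grow to the right and rows downward; lengths in m; the calibration is good to about 2 mm. A picture is of the moment at which its call begins. There is no depth.
- bot.close_job(): hands the job in, once; it reports no verdict.
Trained networks look in a picture, given as the dict that the camera call returned (one of the last four; its "shot" number tells which), for a name from the list of things; names that differ only in an ending like _2 or _b are one class to them, and where a whole thing is asked for, a point or a joint stands for the part that bears it (a point fixed in the world has none). Each returns a list of dicts, best first, with "conf" (0 to 1); they miss things now and then, are a little off and sometimes report something else, mostly with a low value. They report only what shows in the picture. A call takes as long as a camera call.
- bot.find_in(label, picture): "point" ([column, row] in pixels, amid what is visible of it).
- bot.cut_out(label, picture): "pixels" (384x512 bool, what is visible of it) and "point" ([column, row] in pixels, amid what is visible of it).
The state is a dict: "time_s": time; "q": joint angles; "qvel": joint speeds; "joint_efforts": joint torques, N m; "eef_pos": TCP position; "tool_rot": TCP orientation; "ft_force": force on the tool from outside, world axes, zero at the start; "ft_torque": the same for the moment, N m; "gripper_width": finger opening in m.
Only numpy, scipy, OpenCV 4.12 (cv2) and the standard library are available. Lean on these libraries where they do the work, as an engineer would, in place of code of your own. Each camera call takes 0.05 s, during which the arm holds its last target.

## Working session

There is one attempt and no reset: what is moved stays moved. The work goes in short steps, Python scripts to look and compute and a tool call to move; the robot and the scene stay as the last step left them, time stands still between calls to the robot, and variables do not carry over. Pictures are saved under pics/ and viewed, and the job is handed in when it is done.

Besides the shell and the picture viewer there is one more tool, called by a JSON object that holds its "method" and its "body", one argument or row to a line. carry_out: Moves the arm, as the interface text tells. Its arguments: {"type":"object","properties":{"series":{"type":"array","items":{"type":"array","items":{"type":"number"}}}},"required":["series"]}

```bash
ls; mkdir -p pics; cat > h.py <<'E'
import numpy as np, cv2, json
from station import bot
from scipy.spatial.transform import Rotation as R
def save(p,n,s=1.5): cv2.imwrite(f'pics/{n}.png',cv2.resize(cv2.cvtColor(p['color'],cv2.COLOR_RGB2BGR),None,fx=s,fy=s))
def ray(p,uv):
    T=np.array(p['cam_to_world']); d=np.array([(uv[0]-p['cx'])/p['fx'],(uv[1]-p['cy'])/p['fy'],1.])
    return T[:3,3],T[:3,:3]@d
def onz(p,uv,z):
    o,d=ray(p,uv); return o+d*(z-o[2])/d[2]
def proj(p,X):
    T=np.array(p['cam_to_world']); c=(np.asarray(X)-T[:3,3])@T[:3,:3]
    return np.array([p['fx']*c[...,0]/c[...,2]+p['cx'],p['fy']*c[...,1]/c[...,2]+p['cy']]).T
def tri(a,ua,b,ub):
    o1,d1=ray(a,ua);o2,d2=ray(b,ub)
    A=np.stack([d1,-d2],1); s=np.linalg.lstsq(A,o2-o1,rcond=None)[0]
    x,y=o1+d1*s[0],o2+d2*s[1]; return (x+y)/2,np.linalg.norm(x-y)
E
cat > a.py <<'E'
from h import *
s=bot.state(); print({k:np.round(v,3).tolist() for k,v in s.items()})
for n in ('top','scene'):
    p=bot.camera(n); save(p,n+'0'); print(n,p['fx'],p['fy'],p['cx'],p['cy'],np.round(p['cam_to_world'],4).tolist())
    for l in 'feeder park_hole tension_arm eye tip_pulley pin block can tray tray_can screwdriver axle pliers driver tape jar'.split():
        try: print(l,[(np.round(r['point'],1).tolist(),round(r['conf'],2)) for r in bot.find_in(l,p)[:3]])
        except Exception as e: print(l,e)
E
python3 a.py
```

```text
pics
{'time_s': 0.0, 'q': [1.152, 0.418, -0.01, 1.614, 0.005, 1.111, -0.053], 'qvel': [-0.001, -0.001, 0.0, 0.001, -0.001, -0.0, 0.0], 'joint_efforts': [0.001, -85.126, 0.639, -42.599, -0.049, 0.019, 0.0], 'eef_pos': [0.23, -0.581, 0.203], 'tool_rot': [0.982, 0.187, -0.0, -0.001], 'ft_force': [0.095, 0.308, 0.603], 'ft_torque': [0.014, -0.023, 0.04], 'gripper_width': 0.094}
top 473.78224961764994 473.78224961764994 256.8181792942968 198.07935215205572 [[-0.0123, -0.998, 0.0625, 0.4681], [-0.9999, 0.0126, 0.0048, 0.0173], [-0.0056, -0.0625, -0.998, 1.2528], [0.0, 0.0, 0.0, 1.0]]
feeder [([276.3, 133.4], 0.94), ([422.5, 225.6], 0.27)]
park_hole [([277.0, 138.2], 0.84), ([412.5, 168.1], 0.6)]
tension_arm []
eye [([247.6, 169.0], 0.85), ([275.5, 134.7], 0.73), ([119.3, 187.1], 0.48)]
tip_pulley [([248.8, 161.8], 0.59)]
pin [([423.5, 223.0], 0.76)]
block [([409.8, 196.9], 0.85)]
can []
tray [([130.2, 214.9], 0.8)]
tray_can [([117.5, 184.3], 0.57)]
screwdriver [([420.4, 195.7], 0.67), ([117.7, 182.3], 0.62)]
axle [([130.7, 210.3], 0.28), ([342.0, 271.5], 0.21)]
pliers [([200.8, 267.5], 0.5
[... 325 characters left out ...]
479], [0.0, 0.0, 0.0, 1.0]]
feeder [([292.1, 258.2], 0.62)]
park_hole [([289.7, 241.0], 0.81), ([134.6, 309.9], 0.16)]
tension_arm [([195.2, 323.7], 0.7), ([284.7, 200.3], 0.57)]
eye [([285.8, 201.4], 0.9)]
tip_pulley [([282.1, 194.1], 0.87)]
pin [([87.1, 274.4], 0.76)]
block [([121.8, 316.2], 0.6)]
can [([143.0, 226.4], 0.73), ([211.3, 216.7], 0.62)]
tray [([327.2, 168.1], 0.97)]
tray_can [([347.9, 153.8], 0.71)]
screwdriver [([111.4, 285.9], 0.89), ([371.2, 189.3], 0.6)]
axle [([121.5, 315.4], 0.7), ([133.2, 310.1], 0.67)]
pliers [([258.5, 169.0], 0.7)]
driver [([144.1, 229.6], 0.61), ([375.4, 190.3], 0.37)]
tape [([195.0, 324.1], 0.67), ([121.7, 316.1], 0.45)]
jar [([372.9, 189.4], 0.81)]
```

View pics/top0.png

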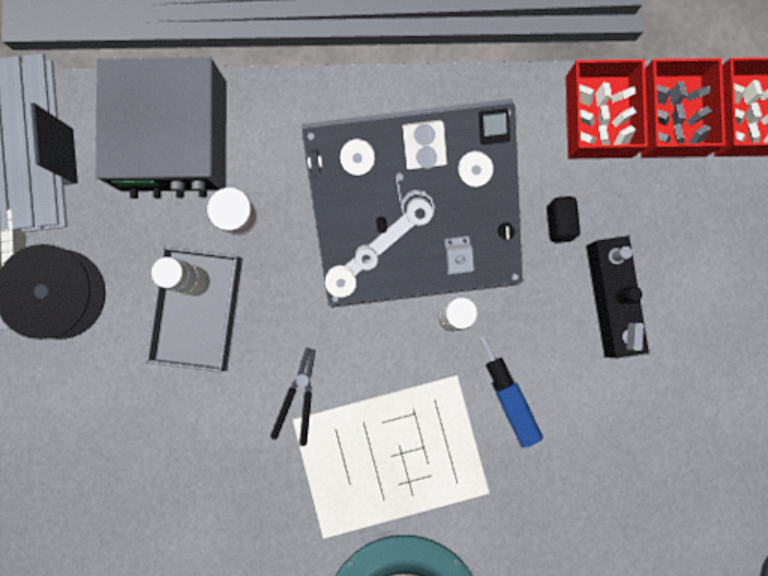

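View pics/scene0.png

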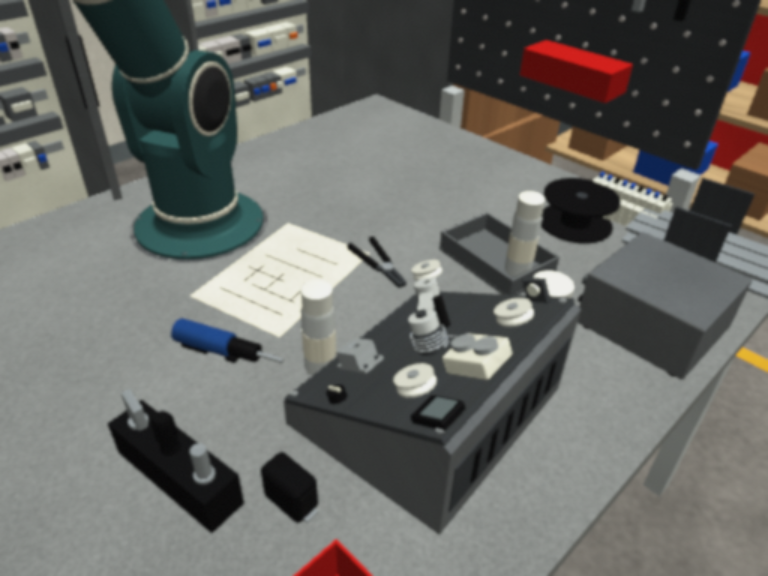

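The top view shows the can cap at about (307,209) in the 512-px picture, the bush at (306,171), the eye at (244,172), and the pin at the near end of the block at (423,223). The tray is on the left with its near end free. Next I'll zoom in to measure more precisely.

```bash
cat > b.py <<'E'
from h import *
import pickle
P={}
for n in ('top','scene'):
    p=bot.camera(n); P[n]=p
pickle.dump(P,open('P0.pkl','wb'))
def crop(n,c0,r0,w,h,s,name):
    im=cv2.cvtColor(P[n]['color'],cv2.COLOR_RGB2BGR)[r0:r0+h,c0:c0+w]
    im=cv2.resize(im,None,fx=s,fy=s,interpolation=cv2.INTER_CUBIC)
    for k in range(0,w,10):
        cv2.line(im,(int((k+.5)*s),0),(int((k+.5)*s),6 if (c0+k)%50 else 14),(0,255,255),1)
        if k%20==0: cv2.putText(im,str(c0+k),(k*s,24),0,.4,(0,255,255),1)
    for k in range(0,h,10):
        cv2.line(im,(0,int((k+.5)*s)),(6,int((k+.5)*s)),(0,255,255),1)
        if k%20==0: cv2.putText(im,str(r0+k),(8,int((k+.5)*s)+4),0,.4,(0,255,255),1)
    cv2.imwrite(f'pics/{name}.png',im)
crop('top',195,60,160,150,5 if 0 else 4,'tf')
crop('top',385,150,60,95,6,'tb')
crop('scene',60,240,120,120,5,'sb')
crop('scene',180,160,210,190,3,'sf')
E
python3 b.py
```

```text
(no output)
```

View pics/tf.png

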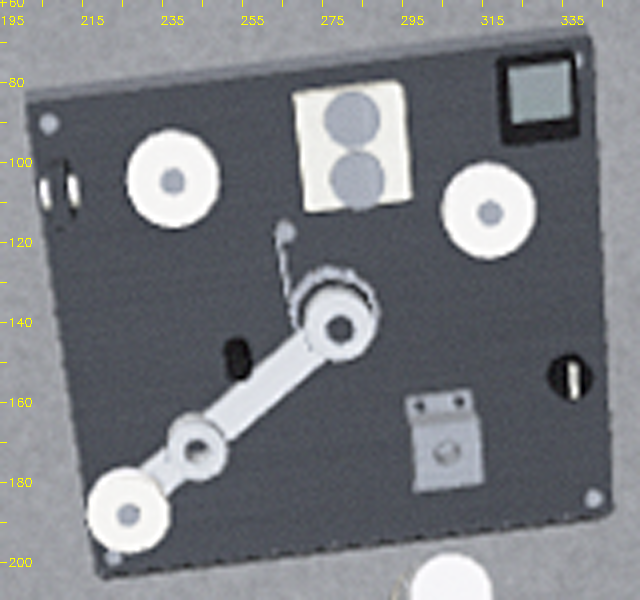

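View pics/tb.png

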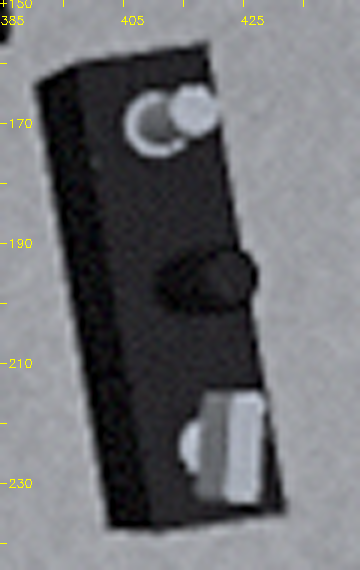

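View pics/sb.png

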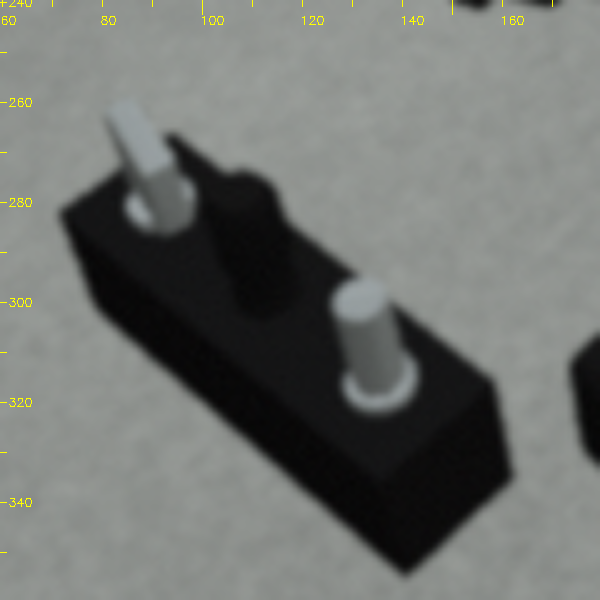

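View pics/sf.png

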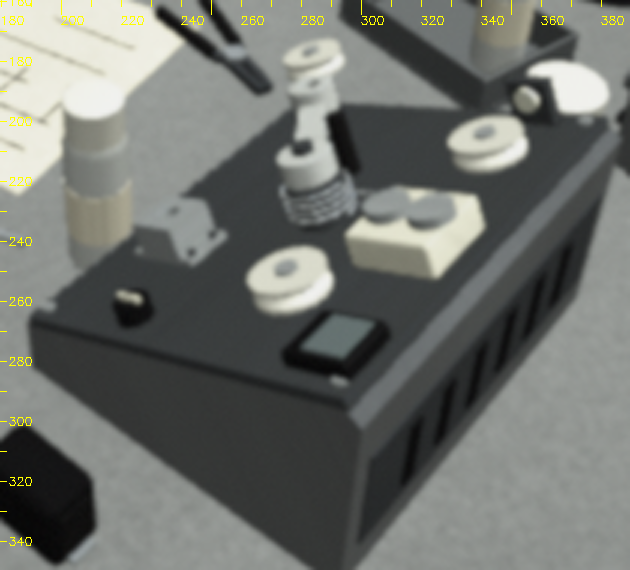

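```bash
cat > c.py <<'E'
from h import *
import pickle
from scipy.optimize import least_squares
P=pickle.load(open('P0.pkl','rb'));T=P['top'];S=P['scene']
def cv(c0,r0,s,pts): return np.array([[c0+(x+.5)/s-.5,r0+(y+.5)/s-.5] for x,y in pts])
# feeder
ft=cv(195,60,4,[(103,578),(612,512),(590,38),(28,102)])
fs=cv(180,160,3,[(30,318),(345,408)])
M=np.array([[-.13,.165,.051],[-.13,-.165,.051],[.136,-.165,.175],[.136,.165,.175]])
def pose(v,X): return X@R.from_euler('z',v[2]).as_matrix().T+[v[0],v[1],0]
def f(v): 
    X=pose(v,M); return np.r_[(proj(T,X)-ft).ravel(),(proj(S,X[1:3])-fs).ravel()*.5]
r=least_squares(f,[.7,0,0]); F=r.x
print('feeder',F,np.degrees(F[2]),'res',np.round(r.fun,1))
# deck frame
Rf=R.from_euler('z',F[2]).as_matrix()
c,s=np.cos(np.radians(25)),np.sin(np.radians(25))
Rd=Rf@np.array([[c,0,-s],[0,1,0],[s,0,c]])  # cols: upslope, left, normal
D0=pose(F,np.array([[-.13,0,.051]]))[0]
def deck(p,uv,h):
    o,d=ray(p,uv); n=Rd[:,2]; t=(D0+n*h-o)@n/(d@n); X=o+d*t; return X,(X-D0)@Rd
tt=cv(195,60,4,[(447,452),(197,447),(128,514),(341,328)])
ss=cv(180,160,3,[(312,87),(313,54)])
for n,uv,h in zip(['park','eye','pulley'],tt,[.03,.058,.058]):
    X,l=deck(T,uv,h); print(n,np.round(X,4),np.round(l*1000,1))
X,l=deck(T,tt[3],.07); print('pivot?',np.round(l*1000,1))
for n,a,b in [('eye',tt[1],ss[0]),('pulley',tt[2],ss[1])]:
    X,e=tri(T,a,S,b); print(n,np.round(X,4),np.round((X-D0)@Rd*1000,1),e)
# pivot from pulley,eye dirs: arm along 55deg left of downhill
for n,uv,h,L in [('eye',tt[1],.058,.11),('pulley',tt[2],.058,.165)]:
    X,l=deck(T,uv,h); a=np.radians(55); d=np.array([-np.cos(a),np.sin(a),0]); piv=l-L*d
    b=a-1.53; e=piv+.11*np.array([-np.cos(b),np.sin(b),0]); print('pivot from',n,np.round(piv*1000,1),'park',np.round(e*1000,1))
# can
ct=cv(195,60,4,[(452,594)])[0]
cs=cv(180,160,3,[(93,103)])[0]
print('can top-centre px top pic',ct, onz(T,[307.3,208.9],.165))
# block
bt=cv(385,150,6,[(78,68),(207,42),(286,513),(152,527)])
Bm=np.array([[.1,.028,.065],[.1,-.028,.065],[-.1,-.028,.065],[-.1,.028,.065]])
bs=cv(60,240,5,[(62,213),(380,478),(493,380),(172,133)])
idx=[3,0,1,2]
def fb(v):
    X=pose(v,Bm); return np.r_[(proj(T,X)-bt).ravel(), 0*v]
r=least_squares(fb,[.5,-.4,0]); B=r.x; print('block',B,np.degrees(B[2]),np.round(r.fun,1))
print(np.round(proj(S,pose(B,Bm)),1).tolist(),np.round(bs,1).tolist())
for x in (-.068,0,.068): print(pose(B,np.array([[x,0,.065]])))
# pin plate top corners z=.065+.046
pt=cv(385,150,6,[(234,391),(266,391),(257,505),(226,502)])
for u in pt: print('pl',np.round(onz(T,u,.111),4))
print('plate c',onz(T,pt.mean(0),.111))
ps=cv(60,240,5,[(112,112),(133,103),(172,158),(150,168)])
for u in ps: print('pls',np.round(onz(S,u,.111),4))
E
python3 c.py
```

```text
feeder [ 0.67920881 -0.03052099  0.10950522] 6.274187216341396 res [-1.3 -1.1  0.3 -0.3  0.4  0.  -0.5  1.3 -1.   1.2 -0.5  0.5]
park [ 0.6006 -0.0986  0.1048] [ 63. -59.  30.]
eye [0.601  0.0524 0.1436] [94.7 90.9 58. ]
pulley [0.5633 0.0944 0.1282] [ 58.4 136.8  58. ]
pivot? [158.9   0.5  70. ]
eye [0.6011 0.0528 0.1479] [96.7 91.3 61.9] 0.001629192112354061
pulley [0.5637 0.0949 0.1381] [ 63.  137.3  66.7] 0.0035110374147326816
pivot from eye [157.8   0.8  58. ] park [ 65.2 -58.5  58. ]
pivot from pulley [153.    1.6  58. ] park [ 60.4 -57.7  58. ]
can top-centre px top pic [307.625 208.125] [ 0.50994376 -0.09303374  0.165     ]
block [ 0.53956232 -0.37279732  0.13013868] 7.456396983977113 [-0.4 -1.2  0.1 -0.1  0.   0.2  0.2  1.1  0.  -0.   0. ]
[[157.1, 316.9], [133.7, 337.5], [69.4, 282.7], [92.8, 266.4]] [[72.0, 282.2], [135.6, 335.2], [158.2, 315.6], [94.0, 266.2]]
[[ 0.47213733 -0.38162179  0.065     ]]
[[ 0.53956232 -0.37279732  0.065     ]]
[[ 0.6069873  -0.36397284  0.065     ]]
pl [ 0.4945 -0.3777  0.111 ]
pl [ 0.4943 -0.3905  0.111 ]
pl [ 0.4488 -0.3853  0.111 ]
pl [ 0.4501 -0.373   0.111 ]
plate c [ 0.47189654 -0.38160481  0.111     ]
pls [ 0.4556 -0.3806  0.111 ]
pls [ 0.4569 -0.3722  0.111 ]
pls [ 0.4938 -0.3751  0.111 ]
pls [ 0.4926 -0.3837  0.111 ]
```

```bash
cat >> h.py <<'E'
def plan(target,yaw=None,step=4.0):
    """target world xyz (m), yaw = world angle (deg) of tool x"""
    s=bot.state(); r=R.from_quat(s['tool_rot']).as_matrix(); a=np.degrees(np.arctan2(r[1,0],r[0,0]))
    print('pos',np.round(s['eef_pos'],4),'toolx ang',round(a,2),'tilt',np.round(r[:,2],3),'w',round(s['gripper_width'],4),'F',np.round(s['ft_force'],1),'t',round(s['time_s'],2))
    if yaw is None: yaw=a
    dy=(yaw-a+90)%180-90 if False else (yaw-a+180)%360-180
    y=np.radians(yaw); tx=np.array([np.cos(y),np.sin(y),0]); ty=np.array([np.sin(y),-np.cos(y),0]); 
    d=np.asarray(target)-s['eef_pos']; v=np.array([d@tx,d@ty,-d[2]])*100
    print('turn',round(-dy,2),'then shift cm (after turn)',np.round(v,2),'norm',round(np.linalg.norm(v),2),'rows',int(np.ceil(np.linalg.norm(v)/step)))
E
cat > d.py <<'E'
from c import *
print('----')
tc=[(166/1.5,250/1.5),(241/1.5,258/1.5),(226/1.5,370/1.5),(149/1.5,362/1.5)]
tc=np.array(tc)-.17
Tm=np.array([[.1,.065,.045],[.1,-.065,.045],[-.1,-.065,.045],[-.1,.065,.045]])
r=least_squares(lambda v:(proj(T,pose(v,Tm))-tc).ravel(),[.45,.3,0]); print('tray',r.x,np.degrees(r.x[2]),np.round(r.fun,1)); V=r.x
print('free',pose(V,np.array([[-.05,0,0]])),'canpos',pose(V,np.array([[.051,0,0]])),'tray can top',onz(T,[168/1.5-.2,273/1.5-.2],.165))
for u in [(211,192),(210.5,193.5)]: print(tri(T,[307.3,208.9],S,u), onz(S,u,.165))
for l in ('can','tray_can'):
  for p in (T,S):
    pass
plan([.51,-.093,.22],np.degrees(F[2]))
E
python3 d.py | sed -n '/----/,$p'
```

```text
----
tray [ 0.52689722  0.34698915 -0.13097651] -7.504401245272391 [-0.1 -1.8 -0.  -1.2 -0.3  1.9  0.4  1.1]
free [[0.47732547 0.35351926 0.        ]] canpos [[0.57746039 0.34032843 0.        ]] tray can top [0.57818776 0.35697433 0.165     ]
(array([ 0.51124098, -0.09157583,  0.1645388 ]), np.float64(0.003944925290316746)) [ 0.51308451 -0.09052403  0.165     ]
(array([ 0.51104574, -0.09238112,  0.16059249]), np.float64(0.0028797925853158404)) [ 0.5164114  -0.09477663  0.165     ]
pos [ 0.23   -0.5811  0.2037] toolx ang 21.59 tilt [-0.  0. -1.] w 0.094 F [-0.  -0.5 -0.3] t 1.8
turn 15.32 then shift cm (after turn) [ 33.17 -45.46  -1.63] norm 56.3 rows 15
```

{"method": "carry_out", "body": {
  "series": [
    [0,0,0,-1.0,5.1],
    [0,0,0,-0.6,5.1],
    [0,0,0,0,5.1],
    [0,2.3,-3.1,0,0],
    [0,2.3,-3.1,0,0]
  ]
}}

```text
time_s: 2.22
eef_pos: [0.2681, -0.5145, 0.2193]
tool_rot: [0.999, 0.053, -0.0, 0.0]
ft_force: [0.6, -0.3, 0.5]
gripper_width: 0.0939
```

{"method": "carry_out", "body": {
  "series": [
    [0,2.3,-3.1,0,0],
    [0,2.3,-3.1,0,0],
    [0,2.3,-3.1,0,0],
    [0,2.3,-3.1,0,0],
    [0,2.3,-3.1,0,0]
  ]
}}

```text
time_s: 2.63
eef_pos: [0.3668, -0.3461, 0.22]
tool_rot: [0.998, 0.055, 0.0, 0.0]
ft_force: [0.4, 0.3, 0.5]
gripper_width: 0.094
```

{"method": "carry_out", "body": {
  "series": [
    [0,2.3,-3.1,0,0],
    [0,2.3,-3.1,0,0],
    [0,2.3,-3.1,0,0],
    [0,2.3,-3.1,0,0],
    [0,2.3,-3.1,0,0]
  ]
}}

```text
time_s: 3.05
eef_pos: [0.4642, -0.1794, 0.2201]
tool_rot: [0.998, 0.055, 0.0, 0.0]
ft_force: [0.2, -0.5, 0.3]
gripper_width: 0.0939
```

```bash
python3 -c "
from h import *
plan([.5105,-.0925,.22],6.27)"
```

```text
pos [ 0.4642 -0.1794  0.2201] toolx ang 6.28 tilt [ 0.001 -0.    -1.   ] w 0.0939 F [ 0.2 -0.5  0.3] t 3.05
turn 0.01 then shift cm (after turn) [ 5.55 -8.13  0.01] norm 9.84 rows 3
```

{"method": "carry_out", "body": {
  "series": [
    [0,2.0,-3.0,0,0],
    [0,2.0,-3.0,0,0],
    [0,1.55,-2.2,0,0],
    [0,0,0,0,0]
  ]
}}

```text
time_s: 3.38
eef_pos: [0.5117, -0.0882, 0.2199]
tool_rot: [0.998, 0.058, 0.001, -0.001]
ft_force: [-0.1, 1.0, 1.0]
gripper_width: 0.0937
```

```bash
python3 -c "
from h import *
plan([.5105,-.0925,.145],6.27)
for n in ('top','scene'):
  p=bot.camera(n); save(p,n+'1')
"
```

```text
pos [ 0.5117 -0.0882  0.2199] toolx ang 6.66 tilt [ 0.001  0.002 -1.   ] w 0.0937 F [-0.1  1.   1. ] t 3.38
turn 0.39 then shift cm (after turn) [-0.17  0.42  7.49] norm 7.5 rows 2
```

View pics/scene1.png

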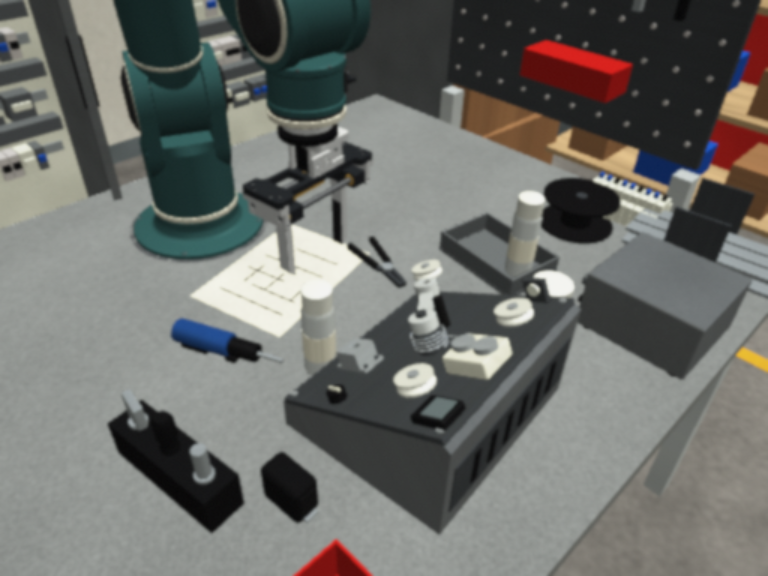

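```bash
python3 -c "
from h import *
plan([.5105,-.0925,.145],6.27)
p=bot.camera('scene'); s=bot.state(); e=np.array(s['eef_pos']); print(proj(p,np.array([e,e-[0,0,.019],[.5105,-.0925,.165]]))*1.5)
"
```

```text
pos [ 0.5099 -0.0928  0.2196] toolx ang 6.39 tilt [-0.  0. -1.] w 0.0943 F [ 0.5 -0.9 -0.3] t 3.48
turn 0.12 then shift cm (after turn) [ 0.06 -0.03  7.46] norm 7.46 rows 2
[[311.42971959 257.84561964]
 [312.0468193  268.54870941]
 [314.34554835 287.77664197]]
```

View pics/top1.png

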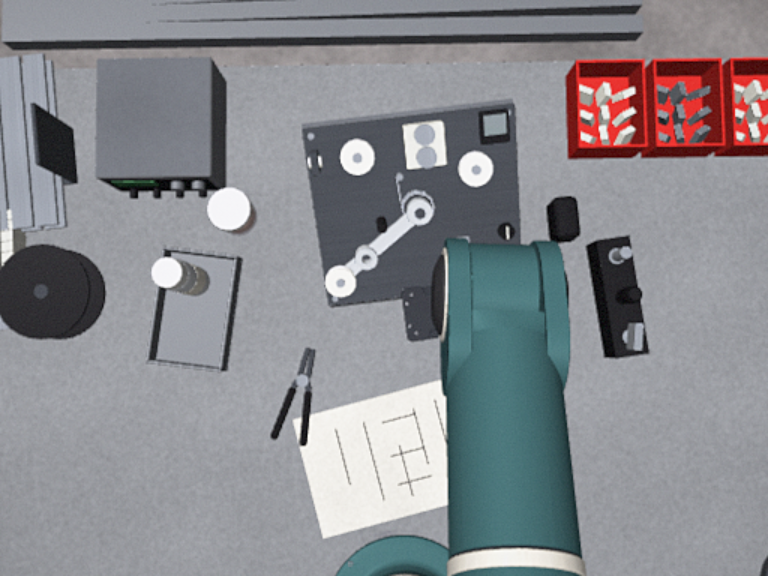

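The gripper is centred over the can, so I'll go down and grip it.

{"method": "carry_out", "body": {
  "series": [
    [0,0.05,0,2.5,0],
    [0,0,0,2.5,0],
    [0,0,0,2.4,0],
    [0,0,0,0,0],
    [130,0,0,0,0]
  ]
}}

```text
time_s: 3.95
eef_pos: [0.5095, -0.0944, 0.1456]
tool_rot: [0.999, 0.054, -0.001, -0.0]
ft_force: [0.6, -0.1, 0.0]
gripper_width: 0.0902
```

{"method": "carry_out", "body": {
  "series": [
    [255,0,0,0,0],
    [255,0,0,0,0],
    [255,0,0,0,0],
    [255,0,0,0,0],
    [255,0,0,0,0]
  ]
}}

```text
time_s: 4.37
eef_pos: [0.5104, -0.0936, 0.1463]
tool_rot: [0.998, 0.055, 0.0, 0.0]
ft_force: [-0.4, 0.7, 0.0]
gripper_width: 0.0572
```

{"method": "carry_out", "body": {
  "series": [
    [255,0,0,0,0],
    [255,0,0,0,0],
    [255,0,0,0,0],
    [255,0,0,0,0]
  ]
}}

```text
time_s: 4.7
eef_pos: [0.5104, -0.0934, 0.1459]
tool_rot: [0.998, 0.055, 0.0, -0.0]
ft_force: [-0.1, 1.0, 3.8]
gripper_width: 0.0464
```

{"method": "carry_out", "body": {
  "series": [
    [255,0,0,-1.0,0],
    [255,0,0,-2.0,0],
    [255,0,0,-3.0,0],
    [255,0,0,-3.0,0]
  ]
}}

```text
time_s: 5.03
eef_pos: [0.5095, -0.0933, 0.2369]
tool_rot: [0.998, 0.055, -0.001, -0.0]
ft_force: [1.1, -0.4, -1.7]
gripper_width: 0.0466
```

```bash
python3 -c "
from h import *
plan([.4755,.354,.235],-7.5)
p=bot.camera('scene'); save(p,'scene2')
"
```

```text
pos [ 0.5095 -0.0933  0.2369] toolx ang 6.3 tilt [-0.002  0.001 -1.   ] w 0.0466 F [ 1.1 -0.4 -1.7] t 5.03
turn 13.8 then shift cm (after turn) [ -9.21 -43.91   0.19] norm 44.86 rows 12
```

View pics/scene2.png

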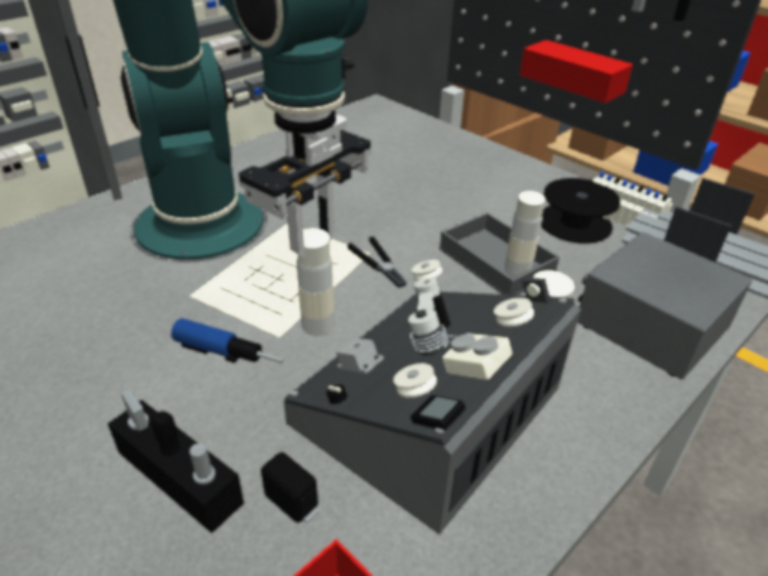

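{"method": "carry_out", "body": {
  "series": [
    [255,-1.0,0,0,4.6],
    [255,-2.0,-1.0,0,4.6],
    [255,-1.0,-2.0,0,4.6],
    [255,-0.5,-3.0,0,0],
    [255,-0.5,-3.5,0,0]
  ]
}}

```text
time_s: 5.5
eef_pos: [0.4689, 0.0009, 0.2363]
tool_rot: [0.998, -0.067, 0.0, 0.0]
ft_force: [1.5, 0.6, -1.5]
gripper_width: 0.0467
```

{"method": "carry_out", "body": {
  "series": [
    [255,-0.5,-3.5,0,0],
    [255,-0.5,-3.5,0,0],
    [255,-0.5,-3.5,0,0],
    [255,-0.5,-3.5,0,0],
    [255,-0.5,-3.5,0,0]
  ]
}}

```text
time_s: 5.92
eef_pos: [0.4672, 0.1794, 0.2362]
tool_rot: [0.998, -0.066, 0.0, 0.0]
ft_force: [1.1, -0.2, -2.0]
gripper_width: 0.046
```

{"method": "carry_out", "body": {
  "series": [
    [255,-0.2,-3.5,0,0],
    [255,-0.2,-3.5,0,0],
    [255,0,-3.0,0,0],
    [255,0,-2.0,0,0],
    [255,0,0,0,0]
  ]
}}

```text
time_s: 6.33
eef_pos: [0.4785, 0.3015, 0.2358]
tool_rot: [0.998, -0.063, -0.001, -0.001]
ft_force: [-0.8, 0.3, -2.6]
gripper_width: 0.0465
```

```bash
python3 -c "
from h import *
plan([.4755,.354,.235],-7.5)
"
```

```text
pos [0.4785 0.3015 0.2358] toolx ang -7.26 tilt [-0.001  0.002 -1.   ] w 0.0465 F [-0.8  0.3 -2.6] t 6.33
turn 0.24 then shift cm (after turn) [-0.98 -5.17  0.08] norm 5.26 rows 2
```

{"method": "carry_out", "body": {
  "series": [
    [255,-0.5,-2.5,0,0],
    [255,-0.3,-2.3,0,0],
    [255,0,-0.1,0,0],
    [255,0,0,0,0],
    [255,0,0,0,0]
  ]
}}

```text
time_s: 6.75
eef_pos: [0.478, 0.3461, 0.2358]
tool_rot: [0.998, -0.066, -0.0, 0.0]
ft_force: [0.7, -1.4, -2.6]
gripper_width: 0.0465
```

```bash
python3 -c "
from h import *
plan([.4755,.354,.1515],-7.5)
for n in ('top','scene'):
  p=bot.camera(n); save(p,n+'3')
"
```

```text
pos [0.478  0.3461 0.2358] toolx ang -7.53 tilt [-0.    -0.001 -1.   ] w 0.0465 F [ 0.7 -1.4 -2.6] t 6.75
turn -0.03 then shift cm (after turn) [-0.35 -0.75  8.43] norm 8.47 rows 3
```

View pics/scene3.png

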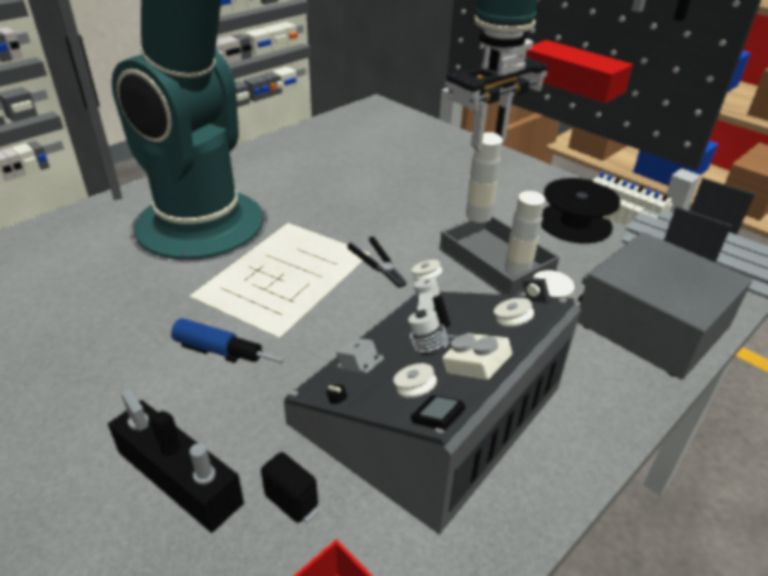

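{"method": "carry_out", "body": {
  "series": [
    [255,-0.3,-0.7,1.5,0],
    [255,0,0,2.5,0],
    [255,0,0,2.5,0],
    [255,0,0,1.5,0],
    [255,0,0,0.2,0]
  ]
}}

```text
time_s: 7.27
eef_pos: [0.4753, 0.3525, 0.1514]
tool_rot: [0.998, -0.066, -0.001, 0.001]
ft_force: [0.3, 0.4, -1.5]
gripper_width: 0.0465
```

{"method": "carry_out", "body": {
  "series": [
    [255,0,0,0.2,0],
    [255,0,0,0,0],
    [255,0,0,0,0]
  ]
}}

```text
time_s: 7.52
eef_pos: [0.4764, 0.3544, 0.1529]
tool_rot: [0.998, -0.066, 0.001, -0.0]
ft_force: [-0.5, 0.4, -2.3]
gripper_width: 0.0464
```

```bash
python3 -c "
from h import *
plan([.4755,.354,.151],-7.5)
for n in ('top','scene'):
  p=bot.camera(n); save(p,n+'4')
"
```

```text
pos [0.4764 0.3544 0.1529] toolx ang -7.54 tilt [ 0.001  0.001 -1.   ] w 0.0464 F [-0.5  0.4 -2.3] t 7.52
turn -0.04 then shift cm (after turn) [-0.08  0.05  0.19] norm 0.22 rows 1
```

View pics/scene4.png

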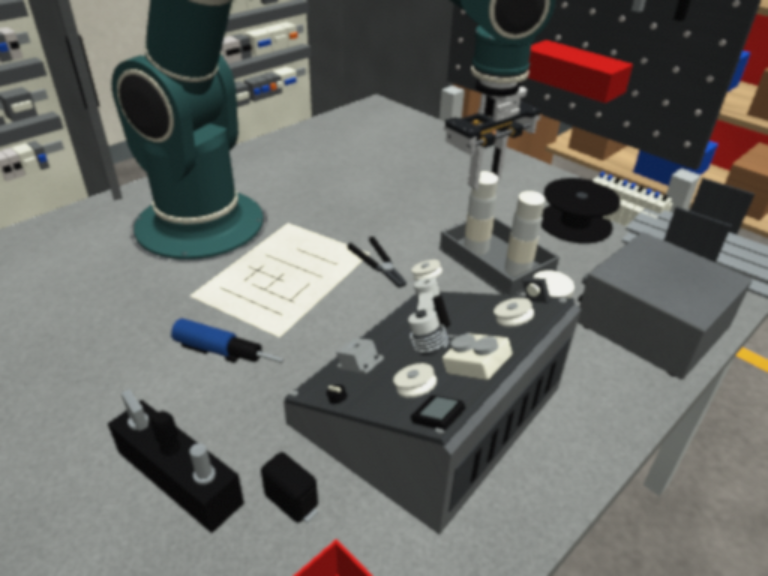

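{"method": "carry_out", "body": {
  "series": [
    [255,0,0,0.1,0],
    [255,0,0,0,0],
    [255,0,0,0.1,0],
    [255,0,0,0,0]
  ]
}}

```text
time_s: 7.95
eef_pos: [0.4764, 0.3547, 0.1508]
tool_rot: [0.998, -0.065, 0.001, -0.0]
ft_force: [-1.1, -1.4, 10.8]
gripper_width: 0.0462
```

Touchdown. Releasing now.

{"method": "carry_out", "body": {
  "series": [
    [255,0,0,-0.1,0],
    [60,0,0,0,0],
    [60,0,0,0,0],
    [60,0,0,0,0],
    [60,0,0,0,0]
  ]
}}

```text
time_s: 8.37
eef_pos: [0.4758, 0.3543, 0.1507]
tool_rot: [0.998, -0.066, -0.0, -0.0]
ft_force: [-0.8, -0.9, 0.5]
gripper_width: 0.0692
```

{"method": "carry_out", "body": {
  "series": [
    [60,0,0,0,0],
    [60,0,0,-1.5,0],
    [60,0,0,-3.0,0],
    [60,0,0,-4.0,0]
  ]
}}

```text
time_s: 8.7
eef_pos: [0.4748, 0.3534, 0.2346]
tool_rot: [0.998, -0.065, -0.002, 0.001]
ft_force: [-0.2, -0.1, 0.4]
gripper_width: 0.0718
```

```bash
python3 -c "
from h import *
plan([.472,-.3816,.22],-6)
for n in ('top','scene'):
  p=bot.camera(n); save(p,n+'5')
"
```

```text
pos [0.4748 0.3534 0.2346] toolx ang -7.5 tilt [-0.004 -0.002 -1.   ] w 0.0718 F [-0.2 -0.1  0.4] t 8.7
turn -1.5 then shift cm (after turn) [ 7.41 73.13  1.46] norm 73.51 rows 19
```

View pics/scene5.png

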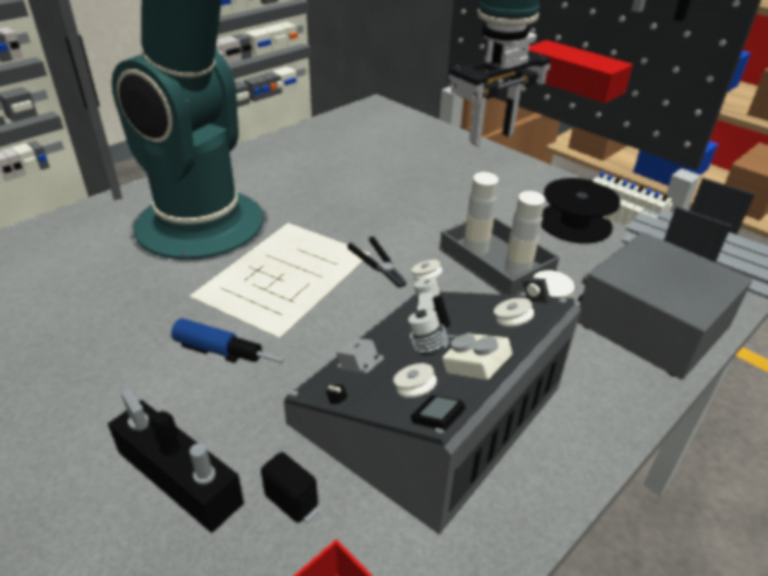

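The can stands upright in the tray's free end next to the other can. Now to the pin.

{"method": "carry_out", "body": {
  "series": [
    [60,0,2.0,0,-1.5],
    [60,0.4,3.9,0.2,0],
    [60,0.4,3.9,0.2,0],
    [60,0.4,3.9,0.2,0],
    [60,0.4,3.9,0.2,0]
  ]
}}

```text
time_s: 9.22
eef_pos: [0.4725, 0.1759, 0.2276]
tool_rot: [0.999, -0.052, 0.0, -0.0]
ft_force: [1.1, 0.2, -0.2]
gripper_width: 0.0717
```

{"method": "carry_out", "body": {
  "series": [
    [60,0.4,3.9,0.2,0],
    [60,0.4,3.9,0.2,0],
    [60,0.4,3.9,0.2,0],
    [60,0.4,3.9,0,0],
    [60,0.4,3.9,0,0]
  ]
}}

```text
time_s: 9.63
eef_pos: [0.4719, -0.0203, 0.2219]
tool_rot: [0.999, -0.052, 0.0, 0.0]
ft_force: [1.7, 0.0, 0.1]
gripper_width: 0.0721
```

{"method": "carry_out", "body": {
  "series": [
    [60,0.4,3.9,0,0],
    [60,0.4,3.9,0,0],
    [60,0.4,3.9,0,0],
    [60,0.4,3.9,0,0],
    [60,0.4,3.9,0,0]
  ]
}}

```text
time_s: 10.05
eef_pos: [0.4714, -0.2164, 0.2219]
tool_rot: [0.999, -0.052, 0.0, 0.0]
ft_force: [0.7, 0.2, 0.3]
gripper_width: 0.0718
```

```bash
python3 -c "
from h import *
plan([.472,-.3816,.16],-6)
"
```

```text
pos [ 0.4714 -0.2164  0.2219] toolx ang -6.01 tilt [ 0. -0. -1.] w 0.0718 F [0.7 0.2 0.3] t 10.05
turn -0.01 then shift cm (after turn) [ 1.79 16.42  6.19] norm 17.64 rows 5
```

{"method": "carry_out", "body": {
  "series": [
    [60,0.4,3.8,0,0],
    [60,0.4,3.8,0,0],
    [60,0.4,3.8,0,0],
    [60,0.4,3.0,0,0],
    [60,0.2,2.0,2.0,0]
  ]
}}

```text
time_s: 10.47
eef_pos: [0.473, -0.3839, 0.2043]
tool_rot: [0.999, -0.054, 0.002, 0.002]
ft_force: [1.8, -0.0, 0.5]
gripper_width: 0.072
```

{"method": "carry_out", "body": {
  "series": [
    [60,0,0,2.0,0],
    [60,0,0,2.0,0],
    [60,0,0,0,0],
    [60,0,0,0,0]
  ]
}}

```text
time_s: 10.8
eef_pos: [0.4723, -0.379, 0.1614]
tool_rot: [0.999, -0.052, -0.001, -0.0]
ft_force: [-0.1, 0.4, 0.7]
gripper_width: 0.0717
```

```bash
python3 -c "
from h import *
plan([.472,-.3816,.097],-6)
p=bot.camera('scene'); 
im=cv2.cvtColor(p['color'],cv2.COLOR_RGB2BGR)[200:350,40:240]; cv2.imwrite('pics/s6.png',cv2.resize(im,None,fx=4,fy=4,interpolation=cv2.INTER_CUBIC))
print((proj(p,np.array([bot.state()['eef_pos']-np.array([0,0,.019])]))-[40,200])*4)
"
```

```text
pos [ 0.4723 -0.379   0.1614] toolx ang -6.0 tilt [-0.001  0.001 -1.   ] w 0.0717 F [-0.1  0.4  0.7] t 10.8
turn 0.0 then shift cm (after turn) [-0.    0.26  6.44] norm 6.45 rows 2
[[171.74890988 220.11586809]]
```

View pics/s6.png

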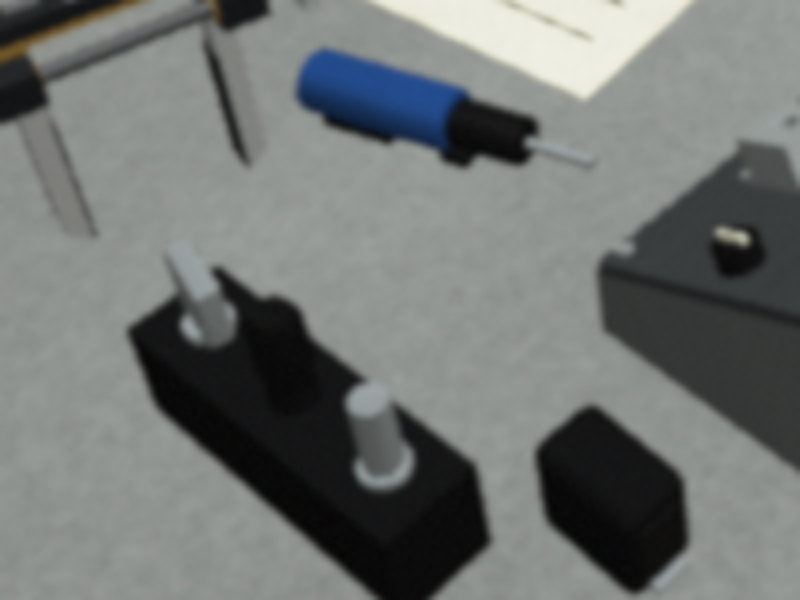

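```bash
python3 -c "
from h import *
p=bot.camera('scene'); s=bot.state(); r=R.from_quat(s['tool_rot']).as_matrix(); e=np.array(s['eef_pos']); print(e)
for sg in(-1,1):
  for dz in (0,.01,.019):
    for dy in (.036,.0485):
      print(sg,dz,dy,[np.round((proj(p,(e+r@[dx,sg*dy,dz])[None])[0]-[40,200])*4).tolist() for dx in (-.008,.008)])
"
```

```text
[ 0.47312268 -0.37951478  0.16307469]
-1 0 0.036 [[229.0, 150.0], [242.0, 169.0]]
-1 0 0.0485 [[253.0, 139.0], [267.0, 158.0]]
-1 0.01 0.036 [[233.0, 165.0], [246.0, 183.0]]
-1 0.01 0.0485 [[257.0, 154.0], [271.0, 172.0]]
-1 0.019 0.036 [[237.0, 178.0], [250.0, 196.0]]
-1 0.019 0.0485 [[261.0, 167.0], [274.0, 185.0]]
1 0 0.036 [[80.0, 216.0], [92.0, 237.0]]
1 0 0.0485 [[53.0, 228.0], [65.0, 249.0]]
1 0.01 0.036 [[86.0, 231.0], [98.0, 251.0]]
1 0.01 0.0485 [[59.0, 243.0], [70.0, 264.0]]
1 0.019 0.036 [[91.0, 244.0], [103.0, 264.0]]
1 0.019 0.0485 [[64.0, 256.0], [76.0, 277.0]]
```

{"method": "carry_out", "body": {
  "series": [
    [60,0,0.2,2.0,0],
    [60,0,0,2.0,0],
    [60,0,0,1.8,0],
    [60,0,0,1.0,0],
    [150,0,0,0,0]
  ]
}}

```text
time_s: 11.32
eef_pos: [0.472, -0.381, 0.0929]
tool_rot: [0.999, -0.052, -0.001, -0.0]
ft_force: [-0.2, 0.5, 0.1]
gripper_width: 0.0679
```

```bash
python3 -c "
from h import *
plan([.472,-.3816,.0935],-6)
p=bot.camera('scene'); 
im=cv2.cvtColor(p['color'],cv2.COLOR_RGB2BGR)[200:350,40:240]; cv2.imwrite('pics/s7.png',cv2.resize(im,None,fx=4,fy=4,interpolation=cv2.INTER_CUBIC))
"
```

```text
pos [ 0.472  -0.381   0.0929] toolx ang -5.99 tilt [-0.001  0.001 -1.   ] w 0.0679 F [-0.2  0.5  0.1] t 11.32
turn 0.01 then shift cm (after turn) [ 0.01  0.06 -0.06] norm 0.09 rows 1
```

View pics/s7.png

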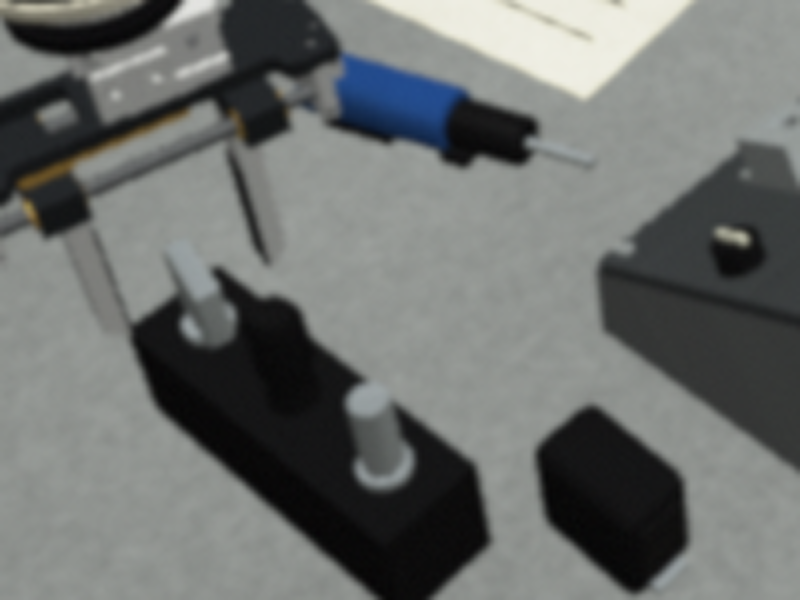

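{"method": "carry_out", "body": {
  "series": [
    [255,0,0,0,0],
    [255,0,0,0,0],
    [255,0,0,0,0],
    [255,0,0,0,0],
    [255,0,0,0,0]
  ]
}}

```text
time_s: 11.78
eef_pos: [0.4724, -0.3815, 0.0942]
tool_rot: [0.999, -0.052, 0.0, 0.0]
ft_force: [-0.5, -0.0, -0.3]
gripper_width: 0.0313
```

{"method": "carry_out", "body": {
  "series": [
    [255,0,0,0,0],
    [255,0,0,0,0],
    [255,0,0,0,0],
    [255,0,0,0,0]
  ]
}}

```text
time_s: 12.12
eef_pos: [0.4722, -0.3814, 0.0937]
tool_rot: [0.999, -0.052, -0.0, -0.0]
ft_force: [0.3, 0.4, 0.4]
gripper_width: 0.014
```

```bash
python3 -c "
from h import *
plan([.472,-.3816,.0935],-6)
p=bot.camera('scene'); 
im=cv2.cvtColor(p['color'],cv2.COLOR_RGB2BGR)[200:350,40:240]; cv2.imwrite('pics/s8.png',cv2.resize(im,None,fx=4,fy=4,interpolation=cv2.INTER_CUBIC))
"
```

```text
pos [ 0.4722 -0.3814  0.0937] toolx ang -6.01 tilt [-0.  0. -1.] w 0.014 F [0.3 0.4 0.4] t 12.12
turn -0.01 then shift cm (after turn) [-0.02  0.03  0.02] norm 0.04 rows 1
```

View pics/s8.png

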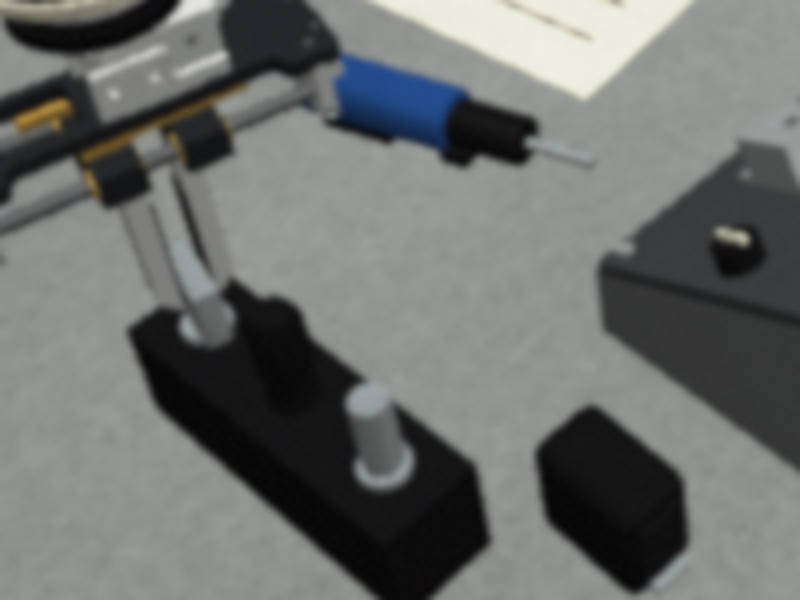

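{"method": "carry_out", "body": {
  "series": [
    [255,0,0,-1.0,0],
    [255,0,0,-1.5,0],
    [255,0,0,-1.3,0],
    [255,0,0,0,0],
    [255,0,0,0,0]
  ]
}}

```text
time_s: 12.58
eef_pos: [0.4726, -0.3817, 0.1326]
tool_rot: [0.999, -0.052, 0.001, 0.0]
ft_force: [-0.4, 0.7, -1.6]
gripper_width: 0.0134
```

{"method": "carry_out", "body": {
  "series": [
    [255,-0.3,0,0,0],
    [255,-0.3,0,0,0],
    [255,-0.3,0,0.05,0],
    [255,-0.3,0,0.05,0],
    [255,-0.3,0,0.1,0]
  ]
}}

```text
time_s: 13.0
eef_pos: [0.4573, -0.3797, 0.1297]
tool_rot: [0.999, -0.052, 0.0, -0.0]
ft_force: [3.7, 1.4, 2.1]
gripper_width: 0.0135
```

```bash
cat > look.py <<'E'
from h import *
import sys
n,c0,r0,w,h,s,out=sys.argv[1],*map(int,sys.argv[2:7]),sys.argv[7]
p=bot.camera(n)
im=cv2.cvtColor(p['color'],cv2.COLOR_RGB2BGR)[r0:r0+h,c0:c0+w]; cv2.imwrite(f'pics/{out}.png',cv2.resize(im,None,fx=s,fy=s,interpolation=cv2.INTER_CUBIC))
st=bot.state();print(np.round(st['eef_pos'],4),round(st['gripper_width'],4),np.round(st['ft_force'],1),np.round(st['ft_torque'],2),round(st['time_s'],2))
E
python3 look.py scene 40 200 150 120 5 s9
```

```text
[ 0.4566 -0.3798  0.1295] 0.0138 [4.  1.  1.1] [ 0.54 -1.16  0.03] 13.05
```

View pics/s9.png

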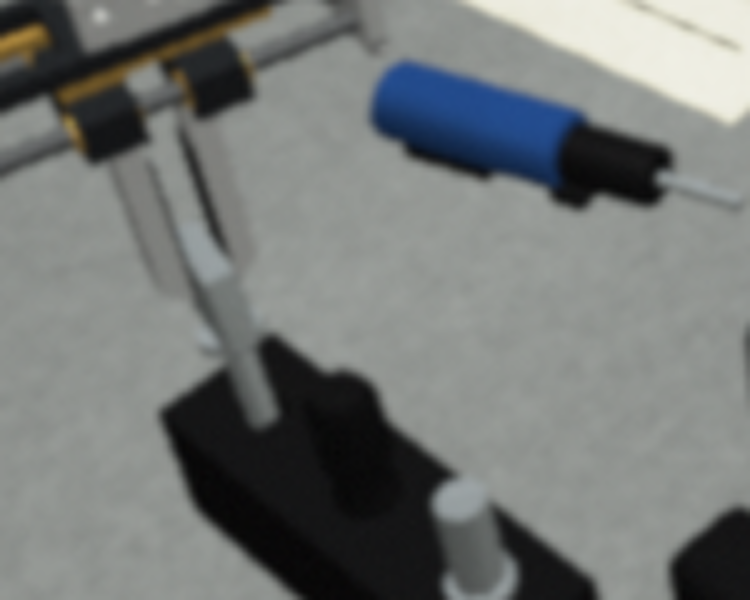

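The pin is tilting in the grip as planned: it leans back towards the robot with its nose in the slot. Continuing.

{"method": "carry_out", "body": {
  "series": [
    [255,-0.3,0,0.05,0],
    [255,-0.3,0,0.05,0],
    [255,-0.3,0,0.1,0],
    [255,-0.3,0,0.1,0],
    [255,-0.4,0,0.1,0]
  ]
}}

```text
time_s: 13.47
eef_pos: [0.4412, -0.3782, 0.1256]
tool_rot: [0.999, -0.052, 0.0, 0.0]
ft_force: [3.8, 0.5, 2.5]
gripper_width: 0.0139
```

```bash
python3 look.py scene 40 200 150 120 5 s10
```

```text
[ 0.4403 -0.3782  0.1254] 0.0139 [4.  0.1 0.9] [ 0.43 -1.12  0.02] 13.52
```

View pics/s10.png

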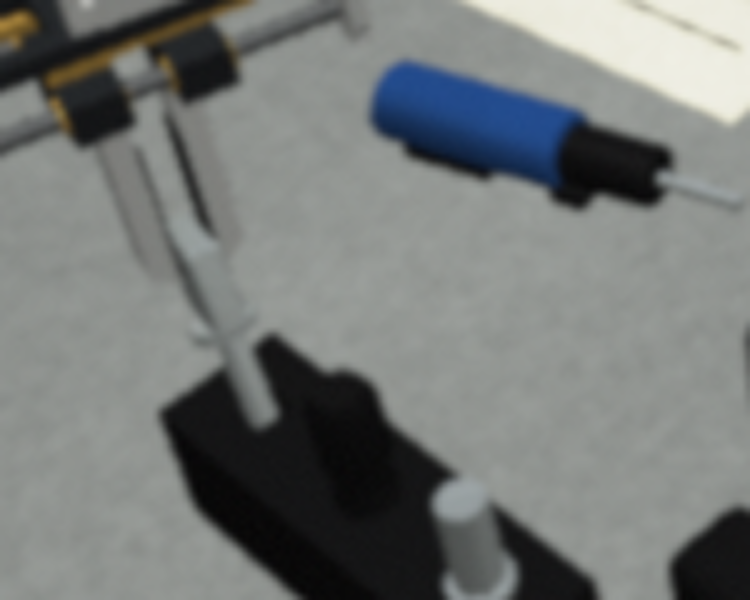

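{"method": "carry_out", "body": {
  "series": [
    [255,-0.4,0,-0.9,0],
    [255,-0.8,0,-1.7,0],
    [255,-0.4,0,-3.0,0],
    [255,0,0,-4.0,0],
    [255,0,0,-3.5,0]
  ]
}}

```text
time_s: 13.93
eef_pos: [0.424, -0.3765, 0.2582]
tool_rot: [0.999, -0.053, -0.001, -0.0]
ft_force: [1.1, -0.2, -0.5]
gripper_width: 0.0137
```

{"method": "carry_out", "body": {
  "series": [
    [255,0,0,-2.5,-6.1],
    [255,0,0,0,-6.1],
    [255,2.0,-3.0,0,0],
    [255,2.0,-3.0,0,0],
    [255,0,0,0,0]
  ]
}}

```text
time_s: 14.35
eef_pos: [0.4611, -0.3067, 0.2816]
tool_rot: [0.998, 0.057, -0.0, -0.001]
ft_force: [0.3, 1.2, -1.1]
gripper_width: 0.0139
```

```bash
python3 look.py scene 60 60 200 150 4 s11;python3 look.py top 340 100 150 150 4 t11; python3 -c "
from h import *
plan([.5,0,.28],6.27)"
```

```text
[ 0.4596 -0.3095  0.2816] 0.0137 [-0.3 -0.4 -1.2] [ 0.01  0.09 -0.05] 14.4
[ 0.4586 -0.3115  0.2814] 0.0136 [-0.7  0.3 -1.8] [-0.1  -0.01 -0.01] 14.45
pos [ 0.4586 -0.3115  0.2814] toolx ang 6.3 tilt [-0.001  0.    -1.   ] w 0.0136 F [-0.7  0.3 -1.8] t 14.45
turn 0.03 then shift cm (after turn) [  7.52 -30.51   0.14] norm 31.43 rows 8
```

View pics/s11.png

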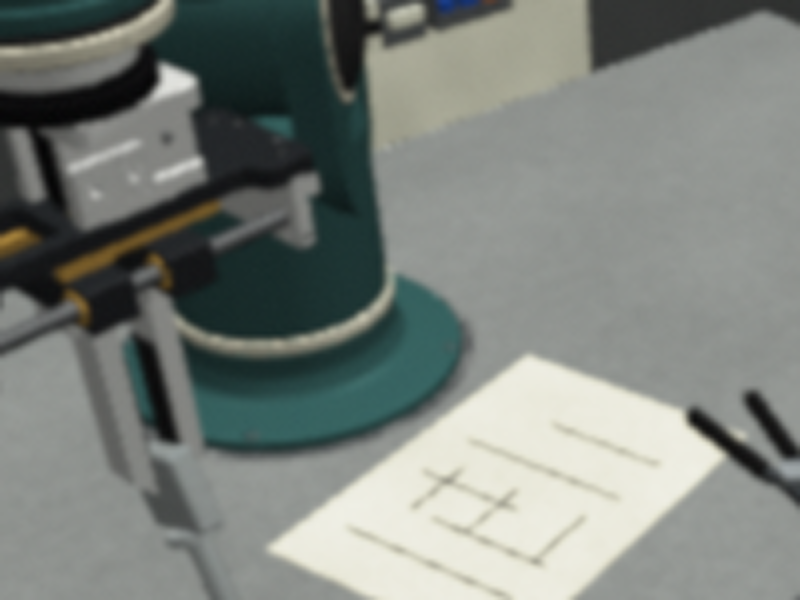

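View pics/t11.png

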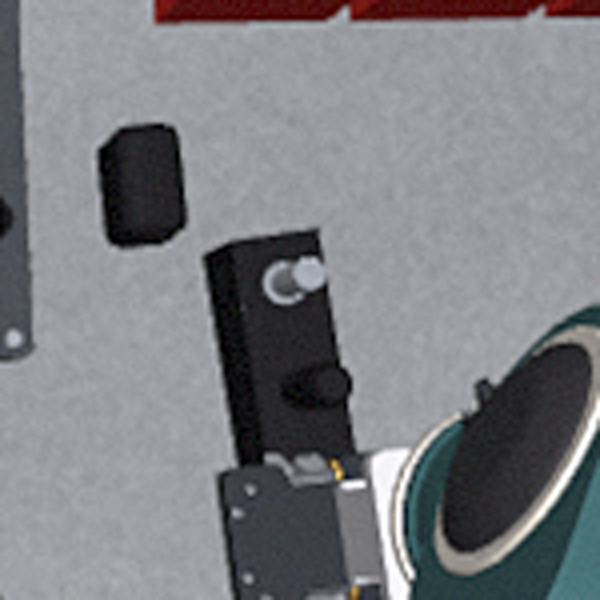

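```bash
cat > geo.py <<'E'
import io,contextlib
with contextlib.redirect_stdout(io.StringIO()):
    from c import *
def W(l): return D0+Rd@(np.array(l)/1000.)
n=Rd[:,2]
PIV=np.array([157.5,.8,58]); 
def eye(th):
    b=np.radians(55)-th; return W(PIV+110*np.array([-np.cos(b),np.sin(b),0]))
E
python3 -c "
from geo import *
print(n,W([95.5,91,58]),eye(0),eye(1.53),W([63.3,-58.8,58]))
plan(W([95.5,91,58])+n*.1005,6.27)"
```

```text
[-0.4200869  -0.04618647  0.90630779] [0.60171133 0.05250689 0.1439259 ] [0.60073649 0.05230588 0.1434638 ] [ 0.59048544 -0.0991945   0.13099166] [ 0.58907413 -0.09958517  0.13031759]
pos [ 0.4586 -0.3115  0.2814] toolx ang 6.3 tilt [-0.001  0.    -1.   ] w 0.0136 F [-0.7  0.3 -1.8] t 14.45
turn 0.03 then shift cm (after turn) [ 13.95 -34.62   4.64] norm 37.61 rows 10
```

{"method": "carry_out", "body": {
  "series": [
    [255,1.0,-2.5,0,0],
    [255,1.4,-3.5,0,0],
    [255,1.4,-3.5,0,0],
    [255,1.4,-3.5,0,0],
    [255,1.4,-3.5,0,0]
  ]
}}

```text
time_s: 14.87
eef_pos: [0.506, -0.1412, 0.2815]
tool_rot: [0.999, 0.053, -0.001, 0.0]
ft_force: [1.1, -0.6, -1.4]
gripper_width: 0.0139
```

{"method": "carry_out", "body": {
  "series": [
    [255,1.4,-3.5,0,0],
    [255,1.4,-3.5,0,0],
    [255,1.4,-3.5,0,0],
    [255,1.4,-3.5,0,0],
    [255,1.4,-3.5,0,0]
  ]
}}

```text
time_s: 15.28
eef_pos: [0.5573, 0.0402, 0.2815]
tool_rot: [0.999, 0.053, -0.001, 0.0]
ft_force: [1.2, -0.6, -1.9]
gripper_width: 0.0138
```

{"method": "carry_out", "body": {
  "series": [
    [255,0,0,1.5,0],
    [255,0,0,1.5,0],
    [255,0,0,1.0,0],
    [255,0,0,0,0],
    [255,0,0,0,0]
  ]
}}

```text
time_s: 15.7
eef_pos: [0.5572, 0.039, 0.2416]
tool_rot: [0.999, 0.053, -0.001, 0.0]
ft_force: [0.1, 0.0, -0.6]
gripper_width: 0.0142
```

```bash
python3 look.py scene 220 100 150 120 5 s12;python3 look.py top 200 110 120 100 6 t12; python3 -c "
from geo import *
plan(W([95.5,91,58])+n*.1005,6.27)"
```

```text
[0.5575 0.0393 0.2422] 0.0139 [ 0.6 -1.  -1. ] [ 0.04 -0.02  0.  ] 15.75
[0.5577 0.0394 0.2425] 0.0136 [ 0.3  0.2 -1.1] [ 0.06  0.03 -0.  ] 15.8
pos [0.5577 0.0394 0.2425] toolx ang 6.12 tilt [ 0.001 -0.    -1.   ] w 0.0136 F [ 0.3  0.2 -1.1] t 15.8
turn -0.15 then shift cm (after turn) [ 0.27 -0.82  0.75] norm 1.14 rows 1
```

View pics/s12.png

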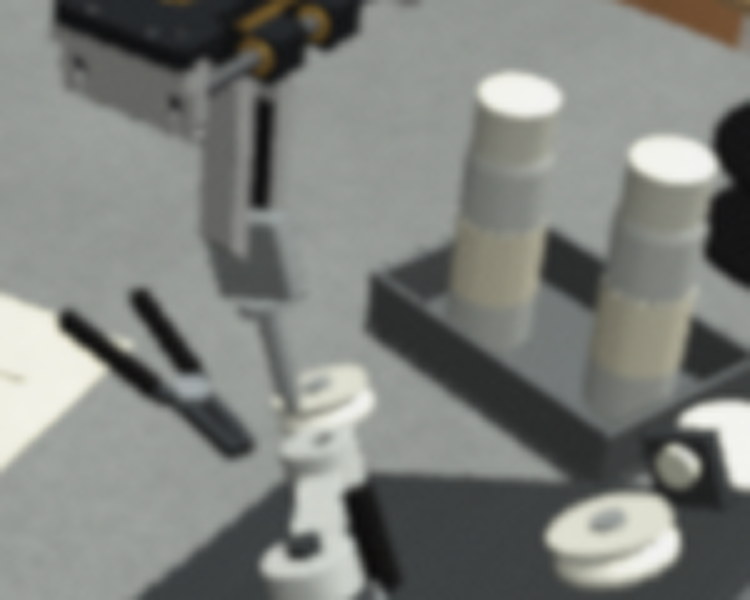

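View pics/t12.png

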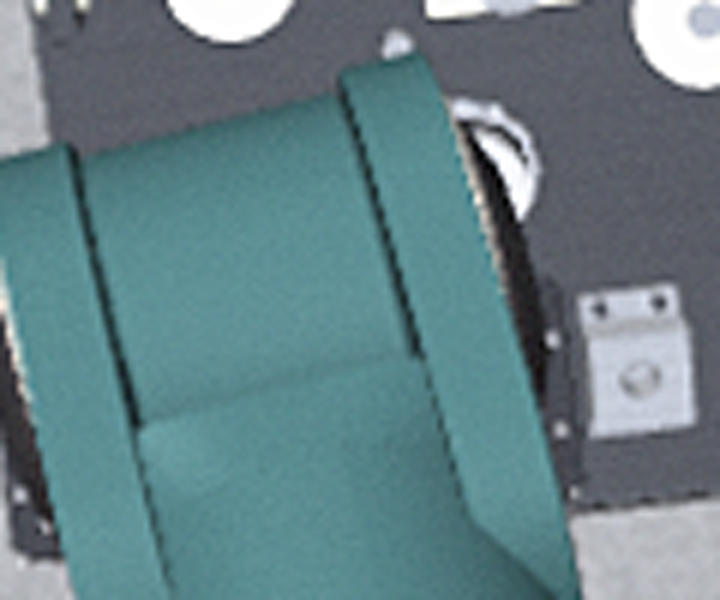

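```bash
python3 -c "
from geo import *
p=S
pc=lambda X:np.round((proj(p,np.array([X]))[0]-[220,100]+.5)*5-.5).tolist()
e=np.array([.5575,.0393,.242]); y=np.radians(6.27)
for th in (20,22.5,25,27.5,30):
  t=np.radians(th); a=np.array([-np.sin(t)*np.cos(y),-np.sin(t)*np.sin(y),np.cos(t)])
  print(th,'tip',pc(e-.0805*a),'sh',pc(e-.0285*a),'top',pc(e+.0175*a))
print('eye',pc(W([95.5,91,58])),pc(eye(0)),'pul',pc(W([157.5-165*np.cos(.96),.8+165*np.sin(.96),58])))
"
```

```text
20 tip [280.0, 408.0] sh [254.0, 305.0] top [230.0, 210.0]
22.5 tip [286.0, 408.0] sh [256.0, 305.0] top [228.0, 210.0]
25 tip [291.0, 408.0] sh [258.0, 305.0] top [227.0, 210.0]
27.5 tip [297.0, 408.0] sh [260.0, 305.0] top [226.0, 210.0]
30 tip [303.0, 408.0] sh [262.0, 305.0] top [225.0, 211.0]
eye [319.0, 453.0] [317.0, 453.0] pul [322.0, 408.0]
```

{"method": "carry_out", "body": {
  "series": [
    [255,0.2,-0.7,0.4,0],
    [255,0.1,0,0.3,0],
    [255,0,0,0,0],
    [255,0,0,0,0]
  ]
}}

```text
time_s: 16.13
eef_pos: [0.5596, 0.0475, 0.2346]
tool_rot: [0.999, 0.054, -0.0, -0.0]
ft_force: [-0.9, -0.8, -2.1]
gripper_width: 0.0137
```

```bash
python3 look.py scene 250 130 100 75 8 s13; python3 -c "
from geo import *
plan(W([95.5,91,58])+n*.1005,6.27)"
```

```text
[0.5596 0.0474 0.2348] 0.0135 [-0.  -0.5 -1.4] [0.05 0.01 0.  ] 16.18
pos [0.5596 0.0474 0.2348] toolx ang 6.19 tilt [-0.  0. -1.] w 0.0135 F [-0.  -0.5 -1.4] t 16.18
turn -0.08 then shift cm (after turn) [-0.01 -0.05 -0.02] norm 0.05 rows 1
```

View pics/s13.png

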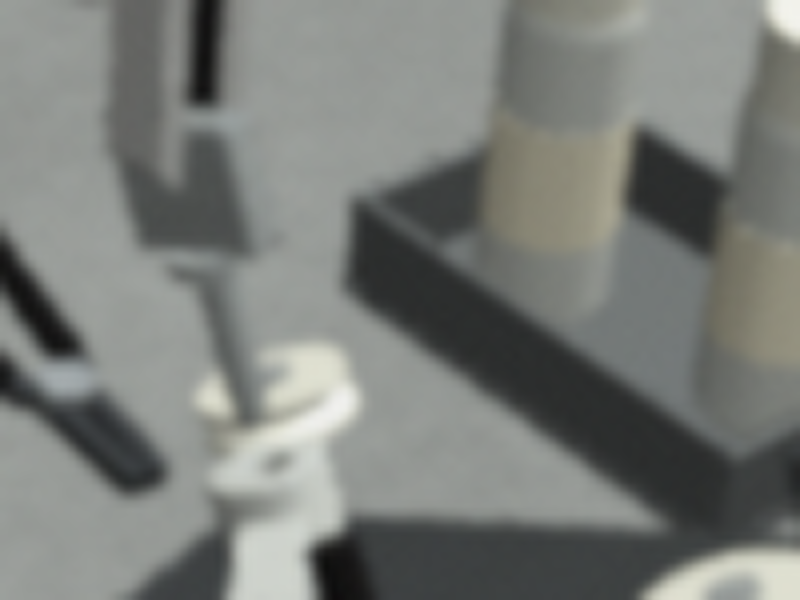

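{"method": "carry_out", "body": {
  "series": [
    [255,0.25,-0.05,0.3,0],
    [255,0.15,0,0.3,0],
    [255,0.15,0,0.3,0],
    [255,0.1,0,0.3,0],
    [255,0.1,0,0.2,0]
  ]
}}

```text
time_s: 16.6
eef_pos: [0.567, 0.0487, 0.2202]
tool_rot: [0.999, 0.054, -0.0, -0.0]
ft_force: [-0.1, -0.4, -0.4]
gripper_width: 0.0135
```

```bash
python3 look.py scene 250 130 100 75 8 s14; python3 -c "
from geo import *
plan(W([95.5,91,58])+n*.0805,6.27)"
```

```text
[0.567  0.0487 0.2199] 0.0139 [-0.6  0.6 -2.2] [0.03 0.05 0.01] 16.65
pos [0.567  0.0487 0.2199] toolx ang 6.18 tilt [-0.001  0.    -1.   ] w 0.0139 F [-0.6  0.6 -2.2] t 16.65
turn -0.09 then shift cm (after turn) [0.09 0.   0.3 ] norm 0.32 rows 1
```

View pics/s14.png

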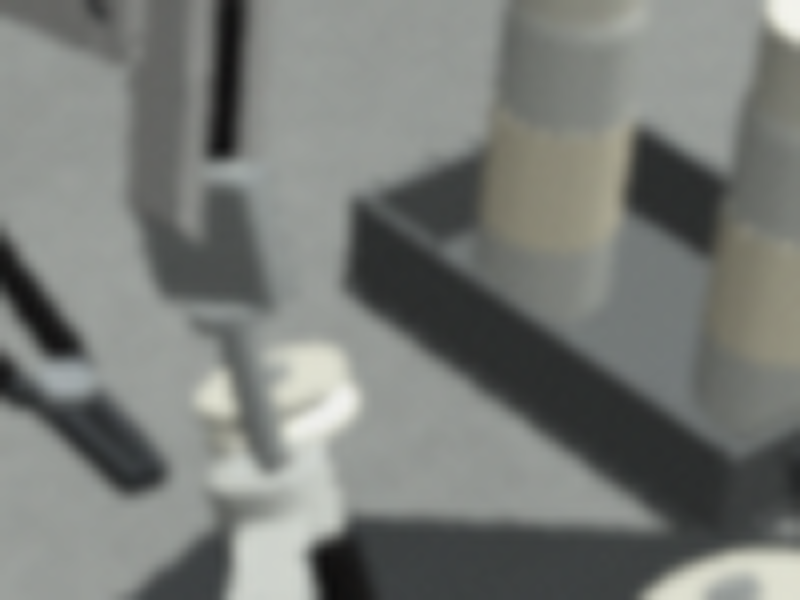

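{"method": "carry_out", "body": {
  "series": [
    [255,0.1,0,0.2,0],
    [255,0.1,0,0.2,0],
    [255,0.1,0,0.25,0],
    [255,0.1,0,0.2,0],
    [255,0,0,0,0]
  ]
}}

```text
time_s: 17.07
eef_pos: [0.5705, 0.0493, 0.2114]
tool_rot: [0.999, 0.054, -0.001, -0.0]
ft_force: [-3.1, 1.2, -4.9]
gripper_width: 0.0139
```

```bash
python3 look.py scene 250 130 100 75 8 s15; python3 -c "
from geo import *
plan(W([95.5,91,58])+n*.0705,6.27)"
```

```text
[0.5706 0.0492 0.2116] 0.0141 [-3.1  0.4 -5. ] [0.28 0.91 0.04] 17.12
pos [0.5706 0.0492 0.2116] toolx ang 6.2 tilt [-0.001  0.    -1.   ] w 0.0141 F [-3.1  0.4 -5. ] t 17.12
turn -0.07 then shift cm (after turn) [0.15 0.02 0.38] norm 0.41 rows 1
```

View pics/s15.png

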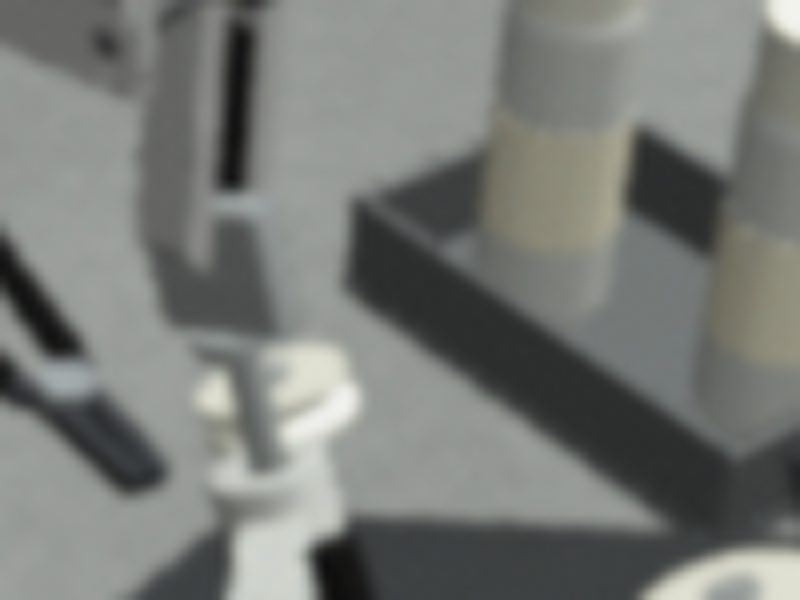

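{"method": "carry_out", "body": {
  "series": [
    [255,-0.15,0,0,0],
    [255,0.1,0,0.2,0],
    [255,0.1,0,0.2,0],
    [255,0.1,0,0.25,0],
    [255,0,0,0,0]
  ]
}}

```text
time_s: 17.53
eef_pos: [0.5724, 0.0494, 0.2052]
tool_rot: [0.999, 0.054, -0.0, -0.0]
ft_force: [-2.8, 1.2, -3.8]
gripper_width: 0.0139
```

```bash
python3 look.py scene 250 130 100 75 8 s16; python3 -c "
from geo import *
plan(W([95.5,91,58])+n*.0605,6.27)"
```

```text
[0.5724 0.0494 0.2054] 0.0136 [-2.1  1.6 -4.4] [0.27 0.82 0.05] 17.58
pos [0.5724 0.0494 0.2054] toolx ang 6.19 tilt [-0.  0. -1.] w 0.0136 F [-2.1  1.6 -4.4] t 17.58
turn -0.08 then shift cm (after turn) [0.39 0.01 0.66] norm 0.77 rows 1
```

View pics/s16.png

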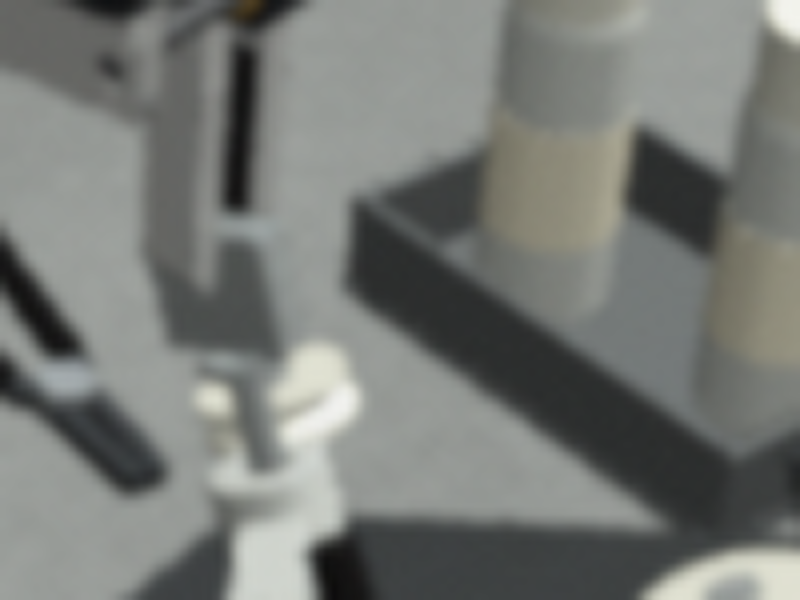

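{"method": "carry_out", "body": {
  "series": [
    [255,0,0,0.2,0],
    [255,0,0,0.15,0],
    [255,0,0,0,0]
  ]
}}

```text
time_s: 17.83
eef_pos: [0.5727, 0.0493, 0.2021]
tool_rot: [0.999, 0.054, 0.0, -0.0]
ft_force: [-0.4, 0.7, -1.9]
gripper_width: 0.0141
```

```bash
python3 -c "
from geo import *
plan(W([95.5,91,58])+n*.0585,6.27)
acc=np.zeros(3)
def disp(t):
  b=np.radians(55)-t; b0=np.radians(55)
  dx=11*(-np.cos(b)+np.cos(b0)); dy=11*(np.sin(b)-np.sin(b0))
  return np.array([dx*np.cos(np.radians(25)),-dy,-dx*np.sin(np.radians(25))])
for t in list(np.linspace(0,1.53,19))[1:]:
  d=disp(t); st=np.round((d-acc)/.05)*.05; acc+=st; print(round(t,3),np.round(st,2).tolist(),np.round(d,2))
"
```

```text
pos [0.5727 0.0493 0.2021] toolx ang 6.18 tilt [ 0.001  0.    -1.   ] w 0.0141 F [-0.4  0.7 -1.9] t 17.83
turn -0.09 then shift cm (after turn) [ 0.44 -0.    0.52] norm 0.68 rows 1
0.085 [-0.65, 0.55, 0.3] [-0.67  0.57  0.31]
0.17 [-0.65, 0.65, 0.3] [-1.3   1.2   0.61]
0.255 [-0.6, 0.7, 0.25] [-1.88  1.88  0.87]
0.34 [-0.5, 0.7, 0.25] [-2.4   2.62  1.12]
0.425 [-0.45, 0.8, 0.25] [-2.86  3.4   1.33]
0.51 [-0.4, 0.85, 0.15] [-3.26  4.23  1.52]
0.595 [-0.35, 0.85, 0.2] [-3.59  5.08  1.68]
0.68 [-0.25, 0.85, 0.1] [-3.86  5.97  1.8 ]
0.765 [-0.2, 0.95, 0.1] [-4.06  6.88  1.89]
0.85 [-0.15, 0.9, 0.05] [-4.19  7.8   1.95]
0.935 [-0.05, 0.95, 0.05] [-4.25  8.74  1.98]
1.02 [0.0, 0.9, -0.05] [-4.23  9.67  1.97]
1.105 [0.1, 0.95, -0.0] [-4.15 10.6   1.93]
1.19 [0.15, 0.9, -0.1] [-3.99 11.52  1.86]
1.275 [0.25, 0.9, -0.1] [-3.76 12.42  1.75]
1.36 [0.3, 0.9, -0.15] [-3.46 13.29  1.62]
1.445 [0.35, 0.85, -0.15] [-3.1  14.14  1.45]
1.53 [0.45, 0.8, -0.2] [-2.67 14.95  1.25]
```

{"method": "carry_out", "body": {
  "series": [
    [255,-0.65,0.55,0.3,0],
    [255,-0.65,0.65,0.3,0],
    [255,-0.6,0.7,0.25,0],
    [255,-0.5,0.7,0.25,0],
    [255,-0.45,0.8,0.25,0]
  ]
}}

```text
time_s: 18.25
eef_pos: [0.5471, 0.0117, 0.1887]
tool_rot: [0.999, 0.054, 0.0, -0.0]
ft_force: [-0.8, 4.1, 1.5]
gripper_width: 0.0134
```

```bash
python3 look.py scene 220 130 120 90 6 s17
```

```text
[0.5466 0.0096 0.1881] 0.0137 [-1.1  1.4 -0.2] [1.17 0.2  0.17] 18.3
```

View pics/s17.png

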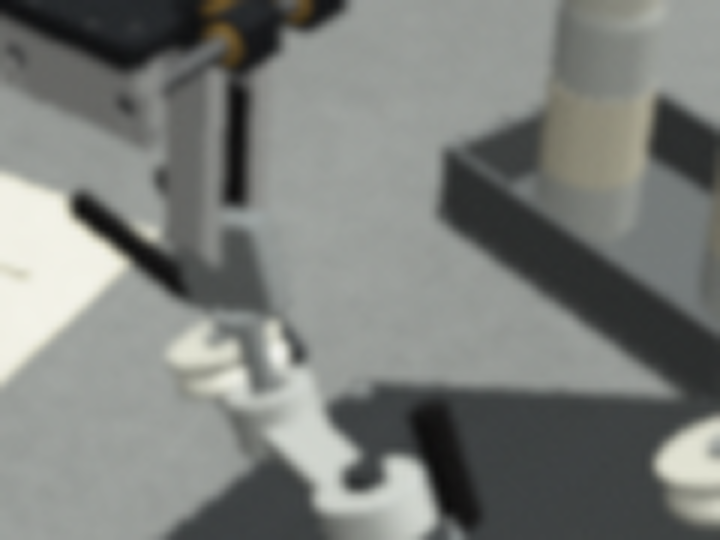

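{"method": "carry_out", "body": {
  "series": [
    [255,-0.45,0.85,0.05,0],
    [255,-0.4,0.85,0.05,0],
    [255,-0.25,0.85,0.05,0],
    [255,-0.2,0.95,0.05,0],
    [255,-0.15,0.9,0.0,0]
  ]
}}

```text
time_s: 18.72
eef_pos: [0.5376, -0.0334, 0.1864]
tool_rot: [0.999, 0.054, -0.001, -0.0]
ft_force: [0.4, 5.4, -3.4]
gripper_width: 0.014
```

```bash
python3 look.py scene 200 140 120 90 6 s18
```

```text
[ 0.5376 -0.0354  0.1864] 0.0137 [-0.8  3.5 -1.9] [1.37 0.35 0.15] 18.77
```

View pics/s18.png

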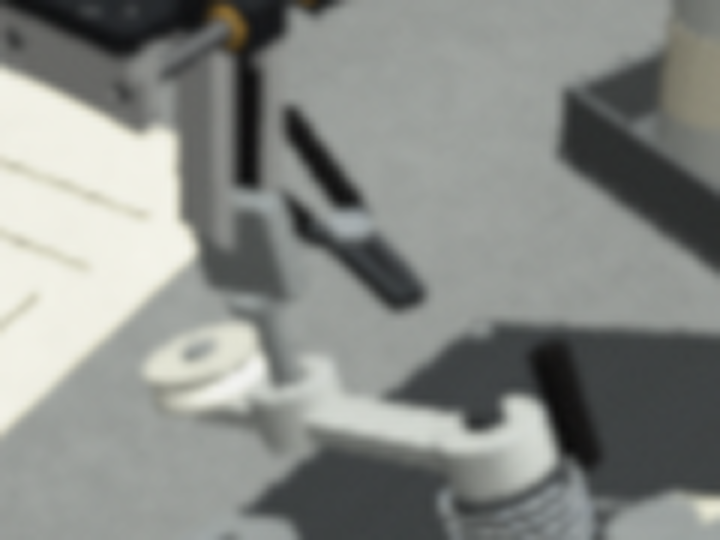

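{"method": "carry_out", "body": {
  "series": [
    [255,-0.05,0.95,0.1,0],
    [255,0,0.9,0.1,0],
    [255,0.1,0.95,0,0],
    [255,0.15,0.9,-0.1,0],
    [255,0.25,0.9,-0.1,0]
  ]
}}

```text
time_s: 19.18
eef_pos: [0.5472, -0.0781, 0.1866]
tool_rot: [0.999, 0.054, -0.0, -0.0]
ft_force: [-2.7, 7.1, -0.9]
gripper_width: 0.0134
```

```bash
python3 look.py scene 180 150 120 90 6 s19
```

```text
[ 0.5478 -0.08    0.1868] 0.0139 [-2.8  4.  -0.6] [1.74 0.56 0.22] 19.23
```

View pics/s19.png

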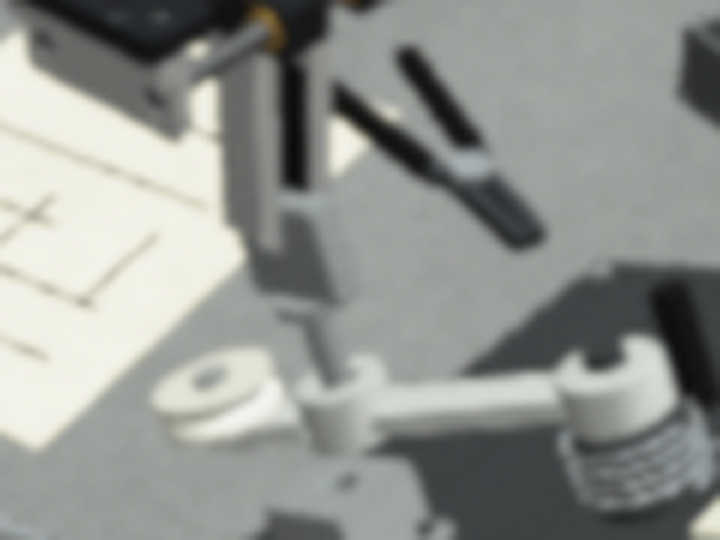

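{"method": "carry_out", "body": {
  "series": [
    [255,0.2,0.9,-0.35,0],
    [255,0.35,0.85,-0.15,0],
    [255,0.45,0.8,-0.2,0],
    [255,0,0,0,0],
    [255,0,0,0,0]
  ]
}}

```text
time_s: 19.65
eef_pos: [0.5597, -0.1019, 0.1935]
tool_rot: [0.999, 0.054, -0.001, -0.0]
ft_force: [-4.6, 6.4, -0.4]
gripper_width: 0.0141
```

```bash
python3 look.py scene 180 150 120 90 6 s20; python3 look.py top 260 110 120 100 6 t20; python3 -c "
from geo import *
for a in ([63.3,-58.8,58],): plan(W(a)+n*.0585,6.27)
pc=lambda X:np.round((proj(S,np.array([X]))[0]-[180,150]+.5)*6-.5).tolist()
print('park',pc(W([63.2,-58.9,30])),'eye target',pc(W([63.2,-58.9,58])),pc(W([63.2,-58.9,34])))
"
```

```text
[ 0.5595 -0.1016  0.1934] 0.0136 [-4.8  5.3  0.4] [1.72 1.18 0.1 ] 19.7
[ 0.5595 -0.1015  0.1934] 0.0138 [-3.6  5.1 -0.8] [1.78 1.19 0.15] 19.75
pos [ 0.5595 -0.1015  0.1934] toolx ang 6.22 tilt [-0.002  0.001 -1.   ] w 0.0138 F [-3.6  5.1 -0.8] t 19.75
turn -0.05 then shift cm (after turn) [0.49 0.14 1.01] norm 1.13 rows 1
park [335.0, 502.0] eye target [310.0, 436.0] [331.0, 493.0]
```

View pics/s20.png

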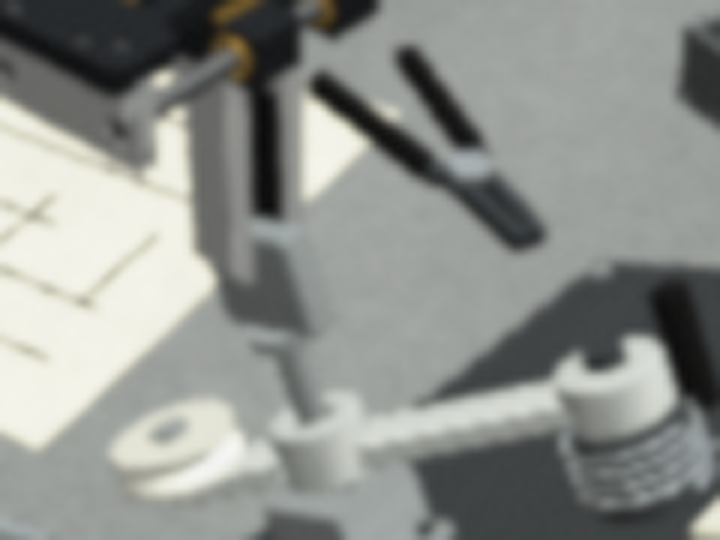

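View pics/t20.png

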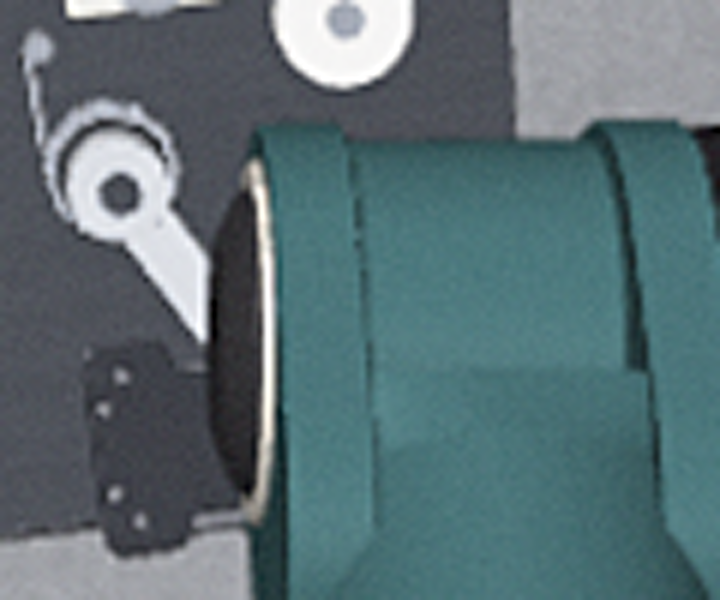

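```bash
python3 -c "
from geo import *
import pickle
from scipy import ndimage
p=bot.camera('top');q=bot.camera('scene');pickle.dump((p,q),open('P20.pkl','wb'))
def L(u,h):return deck(p,[260+(u[0]+.5)/6-.5,110+(u[1]+.5)/6-.5],h)[1]*1000
a,b=L((128,243),50),L((203,340),50); d=b-a; print(a,b,'b from downhill to left', np.degrees(np.arctan2(d[1],-d[0])),'th',np.radians(55)-np.arctan2(d[1],-d[0]))
a,b=L((172,200),50),L((208,250),50); d=b-a; print(a,b,np.radians(55)-np.arctan2(d[1],-d[0]))
im=cv2.cvtColor(p['color'],cv2.COLOR_RGB2BGR)[140:170,272:302]; cv2.imwrite('pics/t21.png',cv2.resize(im,None,fx=20,fy=20,interpolation=cv2.INTER_CUBIC))
im=cv2.cvtColor(q['color'],cv2.COLOR_RGB2BGR)[200:245,215:275]; cv2.imwrite('pics/s21.png',cv2.resize(im,None,fx=12,fy=12,interpolation=cv2.INTER_CUBIC))
"
```

```text
[14468.99591225  3354.46473025 50000.        ] [16441.02917371  4533.13972716 50000.        ] b from downhill to left 149.1334378004034 th -1.6429384258383284
[13783.46818342  4205.11537645 50000.        ] [14777.0495887   4764.36275656 50000.        ] -1.6689985600368658
```

View pics/t21.png

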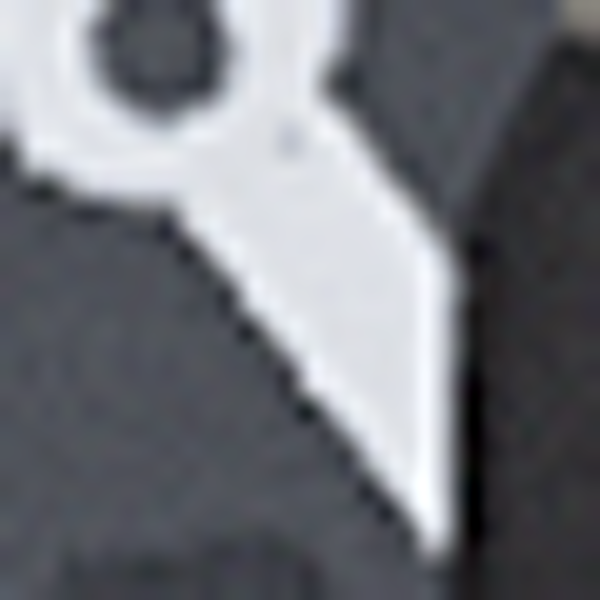

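View pics/s21.png

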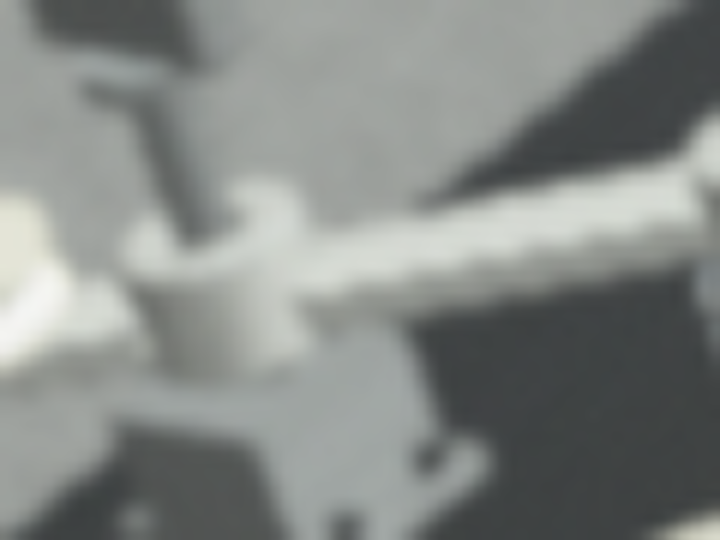

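```bash
cat > ang.py <<'E'
from geo import *
import pickle
p,q=pickle.load(open('P20.pkl','rb'))
p0=T
def th(p,a,b,h=.05):
    A=deck(p,a,h)[1];B=deck(p,b,h)[1];d=B-A;return np.radians(55)-np.arctan2(d[1],-d[0])
cv20=lambda u:[272+(u[0]+.5)/20-.5,140+(u[1]+.5)/20-.5]
print(th(p,cv20((190,230)),cv20((430,550))),th(p,cv20((320,85)),cv20((455,255))))
c4=lambda u:[195+(u[0]+.5)/4-.5,60+(u[1]+.5)/4-.5]
print(th(p0,c4((341,328)),c4((197,447))),th(p0,c4((341,328)),c4((128,514))))
print('scene obs th sweep')
for t in (1.45,1.49,1.53,1.57,1.61):
    e=eye(t); print(t,np.round(proj(S,e[None])[0],1))
print('park pred',proj(S,W([63.2,-58.9,30])[None]),'eyepred0',proj(S,eye(0)[None]))
E
python3 ang.py
```

```text
1.4842005232381 1.5171036944788383
-0.021844482789056596 0.006264235894159698
scene obs th sweep
1.45 [232.7 220.3]
1.49 [232.2 221.3]
1.53 [231.8 222.3]
1.57 [231.5 223.3]
1.61 [231.2 224.3]
park pred [[235.40021288 233.30125741]] eyepred0 [[282.9401994  190.22331403]]
```

{"method": "carry_out", "body": {
  "series": [
    [255,0.05,0.1,0,0],
    [255,0.1,0,0.25,0],
    [255,0.15,0,0.25,0],
    [255,0.1,0,0.25,0],
    [255,0,0,0,0]
  ]
}}

```text
time_s: 20.27
eef_pos: [0.5634, -0.102, 0.1854]
tool_rot: [0.999, 0.054, -0.001, -0.0]
ft_force: [-2.3, 5.6, -4.5]
gripper_width: 0.0136
```

```bash
python3 look.py scene 215 190 60 55 10 s22
```

```text
[ 0.5633 -0.102   0.1855] 0.0138 [-1.8  4.7 -4.9] [1.55 0.92 0.16] 20.32
```

View pics/s22.png

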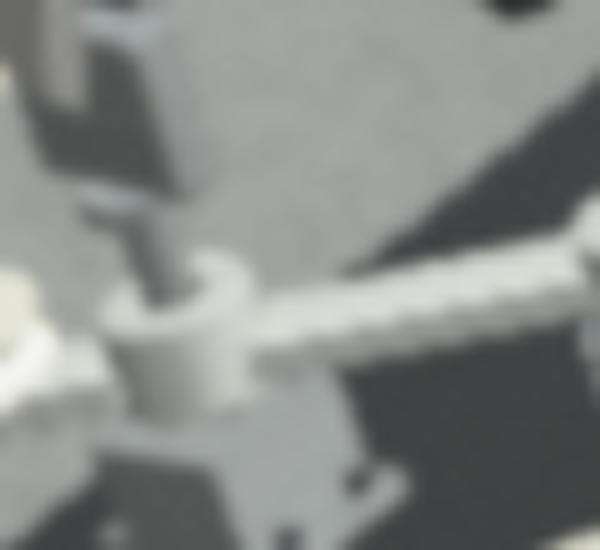

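{"method": "carry_out", "body": {
  "series": [
    [255,0.1,0,0.25,0],
    [255,0.1,0,0.25,0],
    [255,0,0,0,0]
  ]
}}

```text
time_s: 20.57
eef_pos: [0.5653, -0.1019, 0.1804]
tool_rot: [0.999, 0.054, -0.001, -0.0]
ft_force: [-3.5, 4.4, -3.9]
gripper_width: 0.0142
```

```bash
python3 look.py scene 215 190 60 55 10 s23
```

```text
[ 0.5653 -0.1018  0.1805] 0.0139 [-3.4  5.5 -3.3] [1.55 1.08 0.12] 20.62
```

View pics/s23.png

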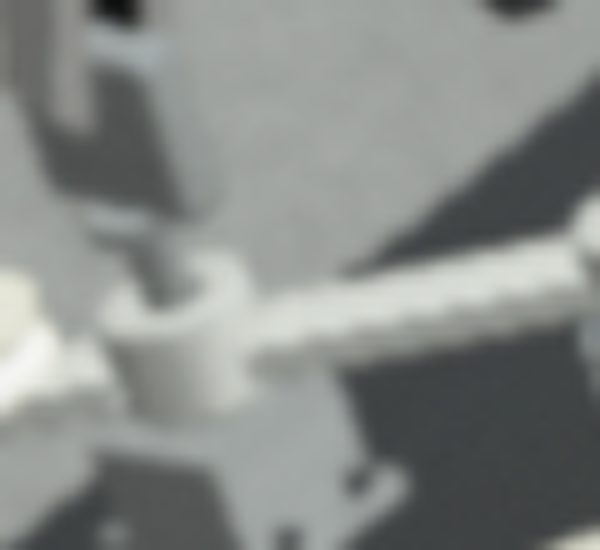

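{"method": "carry_out", "body": {
  "series": [
    [255,0.1,0,0.25,0],
    [255,0.1,0,0.25,0],
    [255,0,0,0,0]
  ]
}}

```text
time_s: 20.87
eef_pos: [0.5672, -0.1018, 0.1755]
tool_rot: [0.999, 0.054, -0.001, -0.0]
ft_force: [-3.4, 4.0, -3.8]
gripper_width: 0.0137
```

```bash
python3 look.py scene 215 190 60 55 10 s24
```

```text
[ 0.5672 -0.1018  0.1755] 0.0137 [-2.9  3.6 -4.7] [1.32 1.01 0.07] 20.92
```

View pics/s24.png

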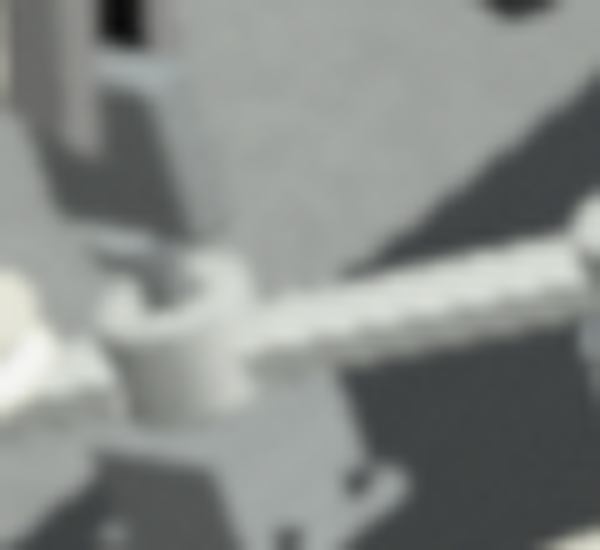

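Still going in freely with no end force, so the nose is in the bush. Continuing down.

{"method": "carry_out", "body": {
  "series": [
    [255,0.1,0,0.25,0],
    [255,0.15,0,0.25,0],
    [255,0.1,0,0.25,0],
    [255,0,0,0,0]
  ]
}}

```text
time_s: 21.25
eef_pos: [0.5706, -0.1017, 0.1679]
tool_rot: [0.999, 0.054, -0.001, -0.0]
ft_force: [-3.7, 2.9, -4.6]
gripper_width: 0.0136
```

```bash
python3 look.py scene 215 190 60 55 10 s25
```

```text
[ 0.5706 -0.1017  0.168 ] 0.0136 [-4.   2.1 -4.5] [0.87 1.04 0.11] 21.3
```

View pics/s25.png

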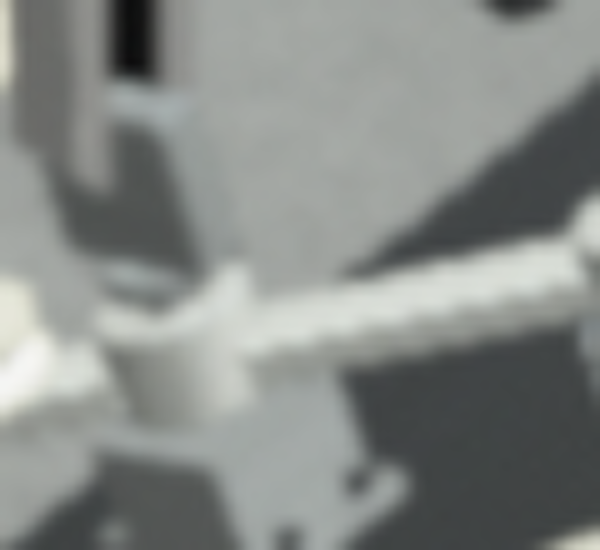

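{"method": "carry_out", "body": {
  "series": [
    [255,0.1,0,0.2,0],
    [255,0.1,0,0.2,0],
    [255,0,0,0,0]
  ]
}}

```text
time_s: 21.55
eef_pos: [0.5725, -0.1016, 0.164]
tool_rot: [0.999, 0.054, -0.001, -0.0]
ft_force: [-4.9, 2.6, -3.1]
gripper_width: 0.0137
```

{"method": "carry_out", "body": {
  "series": [
    [255,0.05,0,0.1,0],
    [255,0.05,0,0.1,0],
    [255,0,0,0,0]
  ]
}}

```text
time_s: 21.8
eef_pos: [0.5731, -0.102, 0.1633]
tool_rot: [0.999, 0.054, -0.002, 0.0]
ft_force: [-16.8, 1.3, 18.8]
gripper_width: 0.0138
```

```bash
python3 look.py scene 215 190 60 55 10 s26
```

```text
[ 0.5731 -0.102   0.1633] 0.0137 [-16.7   2.   17.9] [0.46 4.27 0.09] 21.85
```

View pics/s26.png

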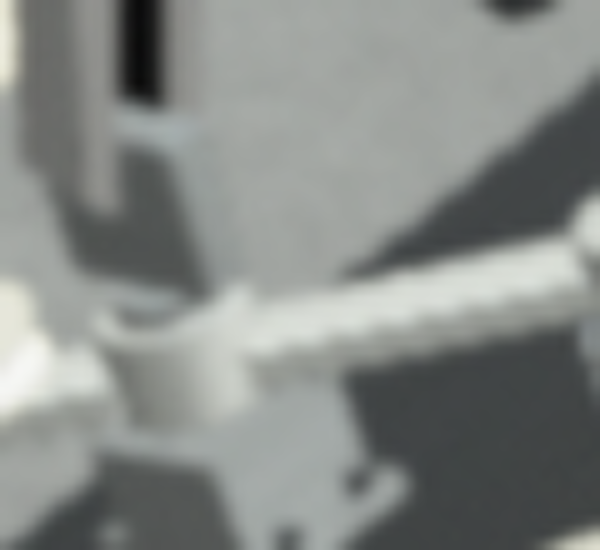

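{"method": "carry_out", "body": {
  "series": [
    [255,-0.05,0,-0.1,0],
    [255,0,0,0,0],
    [170,0,0,0,0],
    [170,0,0,0,0],
    [170,0,0,0,0]
  ]
}}

```text
time_s: 22.27
eef_pos: [0.5744, -0.102, 0.1638]
tool_rot: [0.999, 0.054, 0.0, 0.0]
ft_force: [-0.2, -0.2, -0.1]
gripper_width: 0.0292
```

```bash
python3 look.py scene 215 180 60 55 10 s27
```

```text
[ 0.5744 -0.1021  0.1639] 0.0308 [ 0.2 -0.7  0.2] [ 0.01 -0.05 -0.03] 22.32
```

View pics/s27.png

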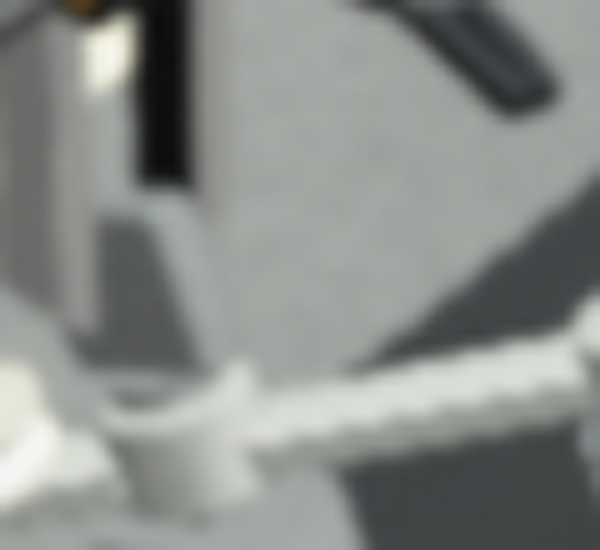

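{"method": "carry_out", "body": {
  "series": [
    [150,0,0,0,0],
    [150,0,0,-1.0,0],
    [150,0,0,-2.0,0],
    [150,0,0,-4.0,0],
    [150,0,0,-4.0,0]
  ]
}}

```text
time_s: 22.73
eef_pos: [0.5736, -0.1017, 0.2752]
tool_rot: [0.999, 0.054, -0.001, -0.0]
ft_force: [0.6, 0.2, 0.6]
gripper_width: 0.0389
```

{"method": "carry_out", "body": {
  "series": [
    [150,-3,2.5,0,0],
    [150,-3,2.5,0,0],
    [150,-3,2.5,0,0],
    [150,-3,2.5,0,0],
    [150,-3,2.5,0,0]
  ]
}}

```text
time_s: 23.15
eef_pos: [0.4372, -0.2434, 0.2748]
tool_rot: [0.999, 0.054, 0.001, 0.0]
ft_force: [1.0, -2.0, -0.2]
gripper_width: 0.0384
```

```bash
python3 look.py scene 205 175 75 55 10 s28; python3 look.py top 250 110 90 80 8 t28;  python3 look.py top 0 0 512 384 1 t28b
```

```text
[ 0.4325 -0.2494  0.2747] 0.039 [-3.7 -9.6  2.1] [-0.45  0.14 -0.01] 23.2
[ 0.435  -0.247   0.2749] 0.0387 [ 0.6  1.3 -0. ] [ 0.01 -0.01 -0.01] 23.25
[ 0.437  -0.2446  0.2748] 0.039 [0.6 0.1 0.3] [ 0.13 -0.06 -0.01] 23.3
```

View pics/s28.png

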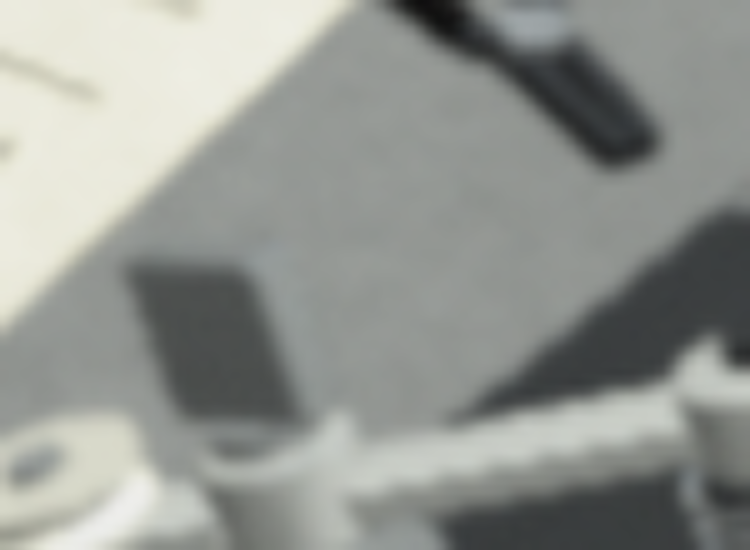

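View pics/t28.png

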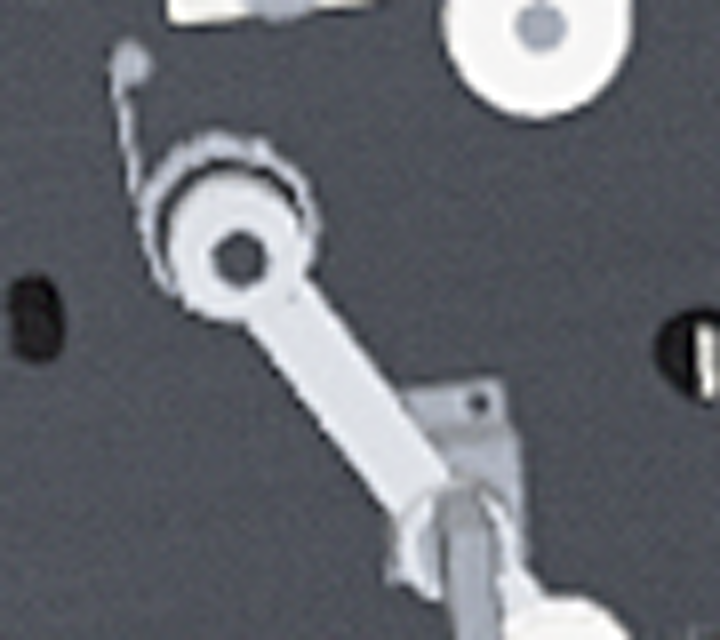

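The pin sits in the eye and the bush, and the arm stays parked with the gripper clear. To be sure it is fully home, I'll press on its top with closed fingers.

```bash
python3 -c "
from geo import *
y=F[2]; t=np.array([.5657,-.1028,.275])-.008*np.array([np.cos(y),np.sin(y),0]); plan(t,6.27)"
```

```text
pos [ 0.437  -0.2446  0.2748] toolx ang 5.92 tilt [ 0.001 -0.001 -1.   ] w 0.039 F [0.6 0.1 0.3] t 23.3
turn -0.35 then shift cm (after turn) [ 13.54 -12.69  -0.02] norm 18.56 rows 5
```

{"method": "carry_out", "body": {
  "series": [
    [255,2.7,-2.5,0,0],
    [255,2.7,-2.5,0,0],
    [255,2.7,-2.5,0,0],
    [255,2.7,-2.5,0,0],
    [255,2.6,-2.5,0,0]
  ]
}}

```text
time_s: 23.72
eef_pos: [0.5599, -0.1009, 0.2745]
tool_rot: [0.999, 0.055, 0.0, -0.0]
ft_force: [0.1, -1.2, -0.3]
gripper_width: 0.0089
```

{"method": "carry_out", "body": {
  "series": [
    [255,0,0,2.0,0],
    [255,0,0,2.0,0],
    [255,0,0,1.5,0],
    [255,0,0,0,0],
    [255,0,0,0,0]
  ]
}}

```text
time_s: 24.13
eef_pos: [0.5586, -0.1027, 0.2191]
tool_rot: [0.999, 0.055, -0.0, -0.0]
ft_force: [-0.2, 0.2, 1.0]
gripper_width: 0.0005
```

```bash
python3 look.py scene 190 130 100 85 7 s29
```

```text
[ 0.559  -0.103   0.2198] 0.0004 [0.1 0.6 0.8] [ 0.02 -0.01  0.01] 24.18
```

View pics/s29.png

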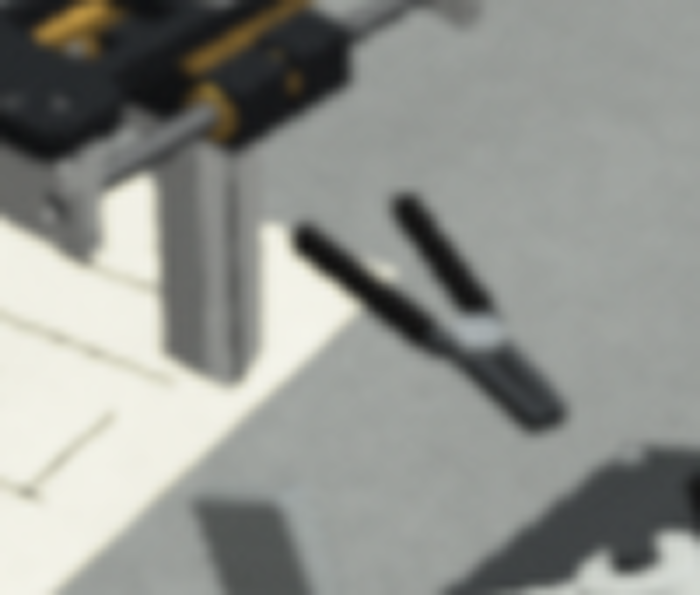

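{"method": "carry_out", "body": {
  "series": [
    [255,0,0,1.0,0],
    [255,0,0,0.5,0],
    [255,0,0,0.3,0],
    [255,0,0,0,0]
  ]
}}

```text
time_s: 24.52
eef_pos: [0.5581, -0.1036, 0.2001]
tool_rot: [0.999, 0.054, -0.0, -0.0]
ft_force: [0.1, 0.6, -0.0]
gripper_width: -0.0003
```

{"method": "carry_out", "body": {
  "series": [
    [255,0,0,0.3,0],
    [255,0,0,0.3,0],
    [255,0,0,0,0]
  ]
}}

```text
time_s: 24.77
eef_pos: [0.5581, -0.1036, 0.1942]
tool_rot: [0.999, 0.054, -0.0, -0.0]
ft_force: [-0.2, -1.0, 0.3]
gripper_width: 0.0003
```

```bash
python3 look.py scene 190 150 80 75 8 s30
```

```text
[ 0.5583 -0.1036  0.1945] 0.0005 [ 0.2  0.2 -0.2] [0.   0.02 0.  ] 24.82
```

View pics/s30.png

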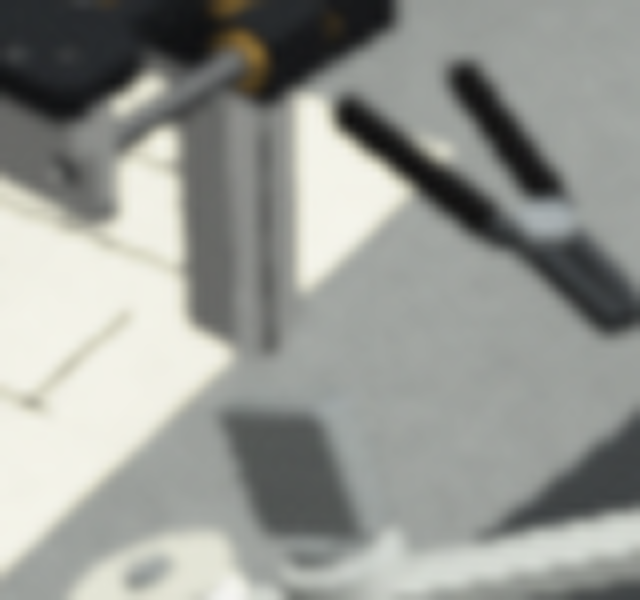

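{"method": "carry_out", "body": {
  "series": [
    [255,0.2,0,0.5,0],
    [255,0,0,0.3,0],
    [255,0,0,0.2,0],
    [255,0,0,0,0]
  ]
}}

```text
time_s: 25.15
eef_pos: [0.5601, -0.1033, 0.1841]
tool_rot: [0.999, 0.054, -0.0, -0.0]
ft_force: [-0.4, -0.4, 0.3]
gripper_width: 0.0004
```

{"method": "carry_out", "body": {
  "series": [
    [255,0,0,0.2,0],
    [255,0,0,0.2,0],
    [255,0,0,0,0]
  ]
}}

```text
time_s: 25.4
eef_pos: [0.5602, -0.1033, 0.1804]
tool_rot: [0.999, 0.054, -0.0, -0.0]
ft_force: [0.6, -0.1, 0.9]
gripper_width: 0.0007
```

{"method": "carry_out", "body": {
  "series": [
    [255,0,0,0.15,0],
    [255,0,0,0,0]
  ]
}}

```text
time_s: 25.57
eef_pos: [0.5603, -0.1033, 0.1791]
tool_rot: [0.999, 0.054, -0.0, -0.0]
ft_force: [-0.4, 0.1, -0.3]
gripper_width: 0.0004
```

```bash
python3 look.py scene 190 150 80 75 8 s31
```

```text
[ 0.5603 -0.1033  0.1792] 0.0006 [ 0.2  0.6 -0.3] [ 0.01 -0.01 -0.02] 25.62
```

View pics/s31.png

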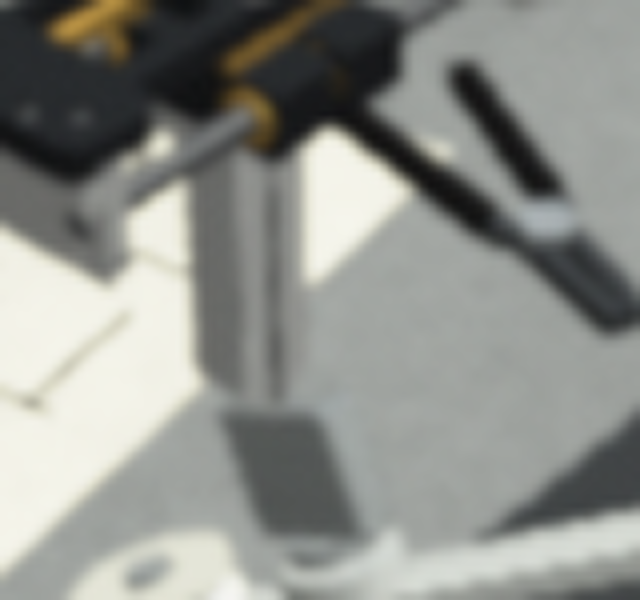

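{"method": "carry_out", "body": {
  "series": [
    [255,0,0,0.15,0],
    [255,0,0,0.1,0],
    [255,0,0,0,0]
  ]
}}

```text
time_s: 25.87
eef_pos: [0.5606, -0.1035, 0.1769]
tool_rot: [0.999, 0.054, 0.0, 0.0]
ft_force: [-0.6, 0.3, 5.9]
gripper_width: 0.0003
```

{"method": "carry_out", "body": {
  "series": [
    [255,0,0,0.1,0],
    [255,0,0,0.1,0],
    [255,0,0,0,0]
  ]
}}

```text
time_s: 26.12
eef_pos: [0.5609, -0.1038, 0.1758]
tool_rot: [0.999, 0.054, 0.001, 0.0]
ft_force: [-3.3, -1.6, 14.3]
gripper_width: 0.0003
```

{"method": "carry_out", "body": {
  "series": [
    [255,0,0,0.1,0],
    [255,0,0,0,0]
  ]
}}

```text
time_s: 26.28
eef_pos: [0.5612, -0.104, 0.1754]
tool_rot: [0.999, 0.054, 0.001, 0.001]
ft_force: [-6.1, -2.0, 22.4]
gripper_width: 0.0004
```

{"method": "carry_out", "body": {
  "series": [
    [255,0,0,0.1,0],
    [255,0,0,0,0]
  ]
}}

```text
time_s: 26.45
eef_pos: [0.5614, -0.1043, 0.175]
tool_rot: [0.999, 0.054, 0.001, 0.001]
ft_force: [-7.9, -4.0, 29.7]
gripper_width: 0.0005
```

```bash
python3 look.py scene 205 175 75 55 10 s32
```

```text
[ 0.5614 -0.1042  0.175 ] 0.0003 [-8.5 -2.9 29.8] [-0.63  1.93  0.08] 26.5
```

View pics/s32.png

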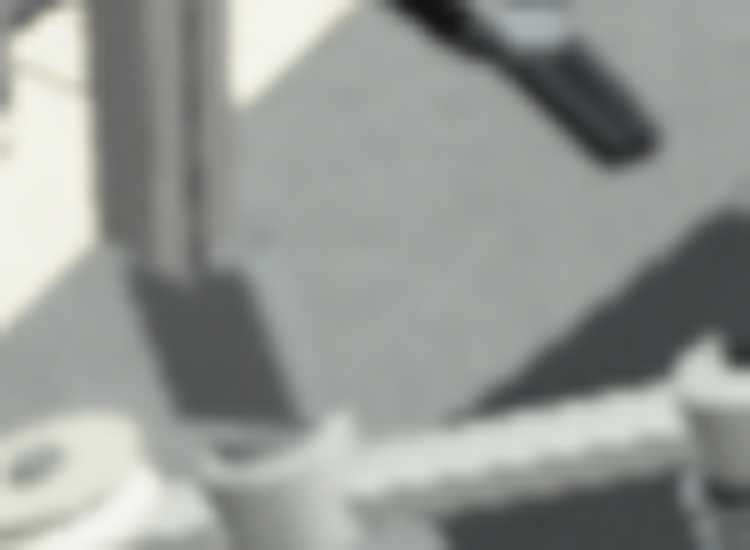

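The pin holds solidly under 30 N and doesn't move, so it is seated. Retracting.

{"method": "carry_out", "body": {
  "series": [
    [255,0,0,-0.5,0],
    [255,0,0,-1.5,0],
    [255,0,0,-4.0,0],
    [255,0,0,-4.0,0],
    [255,-3,2,0,0]
  ]
}}

```text
time_s: 26.92
eef_pos: [0.538, -0.1226, 0.2796]
tool_rot: [0.998, 0.057, 0.005, 0.0]
ft_force: [2.4, 0.2, 1.3]
gripper_width: 0.0003
```

{"method": "carry_out", "body": {
  "series": [
    [255,-3,2.5,0,0],
    [255,-3,2.5,0,0],
    [255,-3,2.5,0,0],
    [255,-2,1.5,0,0],
    [255,0,0,0,0]
  ]
}}

```text
time_s: 27.33
eef_pos: [0.4295, -0.2317, 0.2729]
tool_rot: [0.999, 0.051, -0.0, 0.001]
ft_force: [0.4, -0.9, 0.1]
gripper_width: 0.0005
```

{"method": "carry_out", "body": {
  "series": [
    [255,0,0,0,0],
    [255,0,0,0,0],
    [255,0,0,0,0],
    [255,0,0,0,0],
    [255,0,0,0,0]
  ]
}}

```text
time_s: 27.75
eef_pos: [0.4335, -0.2272, 0.2726]
tool_rot: [0.999, 0.055, -0.0, -0.0]
ft_force: [0.5, -0.6, 0.2]
gripper_width: 0.0002
```

```bash
python3 -c "
from h import *
for n in ('top','scene'):
  p=bot.camera(n); save(p,n+'9')
print(bot.state()['time_s'],bot.state()['qvel'])"; python3 look.py scene 205 175 75 55 10 s33
```

```text
27.85 [ 0.00524794 -0.00244352  0.0029116  -0.00118573  0.00053142  0.00170091
  0.00064862]
[ 0.4332 -0.2275  0.2726] 0.0003 [ 0.1 -0.5  0.2] [-0.02  0.06  0.03] 27.9
```

View pics/top9.png

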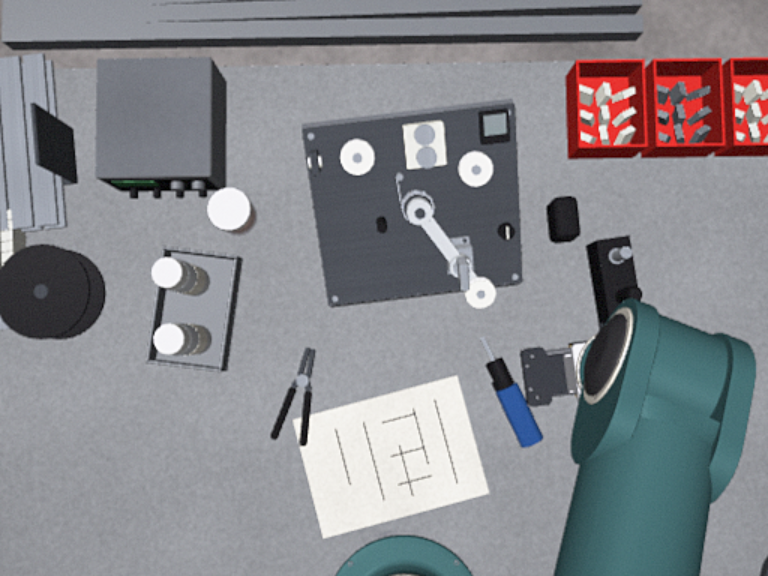

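View pics/scene9.png

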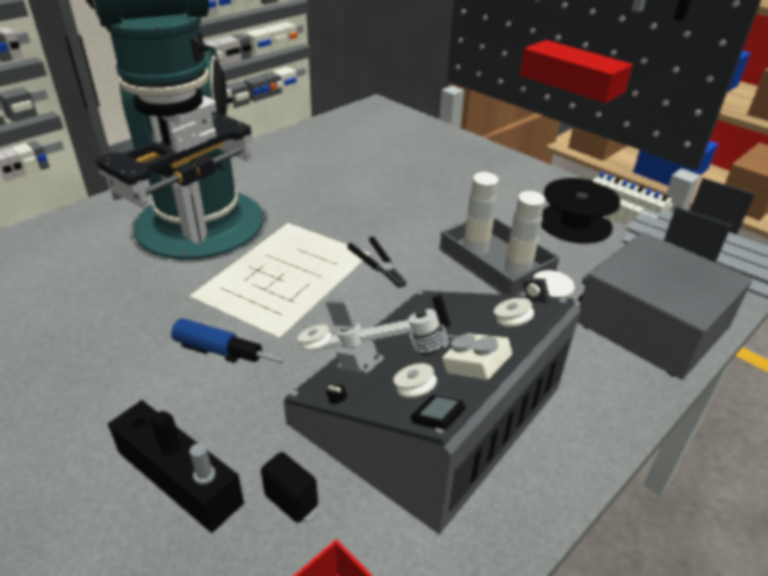

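View pics/s33.png

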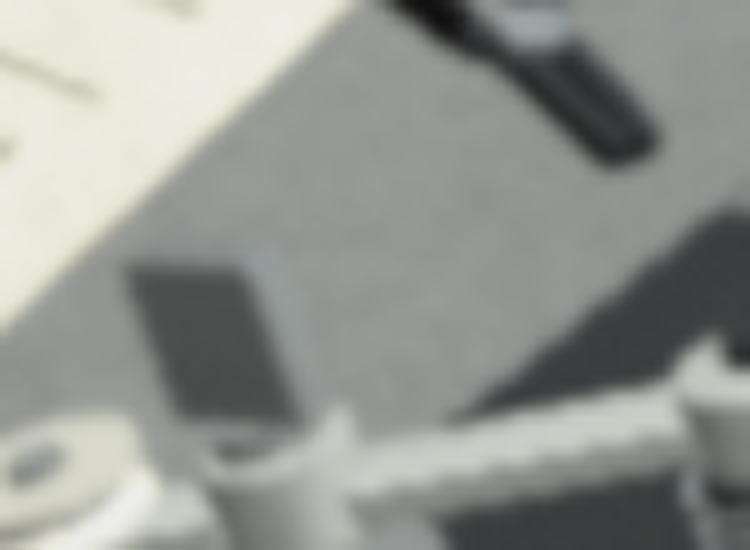

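```bash
python3 -c "
from h import *
print(bot.close_job())"
```

```text
the job is handed in; nothing more can be done
None
```

The feeder is ready for threading: the spray can is out of the way and the tension arm is pinned over the park hole. I handed the job in at about 28 s of the 67 s allowed.

- **Can:** I gripped it by the cap and set it upright in the free end of the tray. The last pictures show both cans standing.
- **Pin:** I took the pin from the near slot and tilted it about 25° in the grip, using the edge of its own slot. I then put it into the eye, swung the arm over and pushed it in until it hit a hard stop at about 24 N.
- **Last checks:** After I let go, the arm stayed parked. A 30 N push on the pin's top with closed fingers did not move it. In the last close-up the shoulder looks to sit right on the eye, as far as the blurry picture can show. Screwdriver, axle, pliers, driver, tape and jar look to be where they started, though the robot's arm hides part of the tool block in the last top view.
- **Disagreements:** The scene camera showed the deck parts about 3–5 pixels higher than the top camera did. The fingertips also looked level with the TCP, where the text puts them 19 mm ahead of it. Because of both, I went by force readings and relative moves for the fit.

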